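Tighten a lens retaining ring with a pin spanner, unclamp the cell and tray it

TASK

The retaining ring of the lens cell in the bench fixture is still loose: take the lens spanner from its wooden cradle, set both its pins in the two holes of the ring and turn the ring clockwise (seen from above) until it comes up tight at its stop, with the toggle clamp still holding the cell. Lay the spanner back in its cradle, throw the red handle of the toggle clamp over, away from the cell, so that its arm stands up and stays open, then lift the lens cell out and set it down flat and upright in the metal parts tray. Do not touch the glass, do not drop the cell, and leave the tweezers, screwdriver and phone battery alone.

Things in the scene. Friction and masses are not known exactly. Their poses are not given: they have to be found in the camera images.
- fixture: Fixed bench fixture: blue-grey plate, top 12 mm above the bench, with a rectangular nest (four rails, 5 mm high) that holds the lens cell, and a toggle clamp with a red handle. Origin on the bench under the lens axis, z up; x points from the lens towards the clamp. Plate: x -58 to +54 mm, 90 mm wide at the nest; on to x +142 mm, 62 mm wide, under the clamp.
- lens_cell: Loose black lens cell, about 270 g. Origin: centre of its underside, z up the lens axis. Flange 84 (x) x 60 (y) x 6 mm; on it a round barrel, 58 mm diameter, from 6 to 34 mm height, to grip across from above (tips 9 mm or more above the underside). In the nest its origin is at the fixture's origin + 12 mm, same axes, 1 mm play; the clamp presses on the +x end of the flange.
- retaining_ring (a joint): Angle of the retaining ring in the cell, rad. 0 = tight at its stop; grows anticlockwise (seen from above) as it is looser; starts between 0.6 and 1.1. Turns stiffly (about 0.12 N m), stays where it is left. Red lines on ring and barrel rim line up at 0.
- ring_face (a point): Centre of the ring's top face, 32 mm above the cell's underside (44 mm above the bench in the nest), 2 mm below the barrel's rim; turns with the ring. Pale brass ring, 52 mm outside, 30 mm inside, 6 mm thick, with two round through holes, 7.2 mm, on its x axis 20.5 mm either side of the centre. Its x axis is at the cell's yaw + pi/2 + the ring's angle.
- ring_hole (a point): Centre of the mouth of one of the ring's two holes, 20.5 mm from ring_face along the ring's +x; the other lies 20.5 mm along -x.
- lens_glass: Bluish lens glass inside the ring, 30 mm across. Origin at its underside; its top is 3.4 mm below the ring's face. Not to be touched.
- spanner: Loose lens spanner, 130 g: steel bar along x with two dark blocks at x -20.5 and +20.5 mm, each with a knurled screw on top and below it a round leg, 8.4 mm, ending in a tapered pin 5 mm long (4.2 mm at the root, 2.2 at the tip). Origin midway between the legs, in the plane of their ends: pin tips at z -5 mm. Pins fully in: origin on ring_face, x along the ring's x, either way round.
- spanner_bar (a point): Middle of the spanner's bar, 20 mm above the spanner's origin; axes as the spanner. Bar 116 (x) x 10 (y) x 12 (z) mm; screw tops 16 mm above this point. 31 mm of bar are free between the blocks (17 mm wide): grip here, fingers closing along y; the tips may go 9 mm below this point.
- spanner_rest: Fixed wooden cradle 124 x 40 mm, 40 mm high. Origin: centre of its underside, x along the spanner lying in it. Cheeks at x -47.5 and +47.5 mm (11 mm thick) have flared notches, 12 mm wide at the bottom and 22 mm at the top, that carry the bar at z 30 mm: the spanner's origin then lies at z 16 mm, pins hanging free. Either way round.
- clamp_arm (a joint): Angle of the toggle clamp's arm, rad: 0 = closed, locked over centre; 1.36 = fully open, standing up; stays open. Its pivot is at fixture x +86 mm, z 32 mm; closed, it lies from there along -x, 13 mm wide, top at z 46 mm (stud to 55 mm). Driven by the red handle.
- clamp_pad (a point): Underside of the rubber foot (10 mm diameter) at the end of the clamp's arm; closed, it presses with about 8 N on the cell's flange at fixture x +38 mm, z 18 mm.
- clamp_grip (a point): On the axis of the clamp's red upright handle (16 mm diameter, 62 mm long), 8 mm below its top. Closed: fixture x +89, z 122 mm. Pushed towards the fixture's +x (3 N breaks it over centre, then less) it swings back and down through x +106, z 118; +131, 107; +156, 87; to +173, z 59 mm, fully open.
- parts_tray: Fixed thin metal tray, 179 (x) x 96 (y) mm outside, 174 x 92 inside, walls 16 mm high, floor 1.5 mm. Origin: centre of its underside. The cell's 84 x 60 mm flange lies flat in it only with its long side (x) roughly along the tray's x.
- tweezers: Steel tweezers, 126 mm long, lying loose on the bench. Leave alone.
- red_driver: Small screwdriver with a red handle, 150 mm long, lying loose. Leave alone.
- phone_cell: Flat black phone battery, 40 x 105 x 4 mm, lying loose. Leave alone.

How it is judged:
On the way, in this order (a step that is already met when the one before it is completed fails the run):
1. both pins of the spanner are in the holes of the still loose ring (within 2 mm of fully in) (z of spanner in the frame of ring_face below 0.002 m and horizontal distance between spanner and ring_face below 0.003 m and angle between the x axis of spanner and the x axis of ring_face, either way round below 0.12 rad and value of joint retaining_ring above 0.4 rad), for 0.2 s.
2. the ring is turned tight (within 0.05 rad of its stop) with both pins in it and the clamp closed (z of spanner in the frame of ring_face below 0.002 m and horizontal distance between spanner and ring_face below 0.003 m and angle between the x axis of spanner and the x axis of ring_face, either way round below 0.12 rad and value of joint retaining_ring below 0.05 rad and value of joint clamp_arm below 0.1 rad), for 0.2 s.
3. the spanner lies released in its cradle (x of spanner in the frame of spanner_rest between -0.013 and 0.013 m and y of spanner in the frame of spanner_rest between -0.006 and 0.006 m and z of spanner in the frame of spanner_rest between 0.012 and 0.0195 m and angle between the x axis of spanner and the x axis of spanner_rest, either way round below 0.12 rad and angle between spanner's own z axis and vertical below 0.1 rad and linear speed of spanner below 0.02 m/s and contact force between the fingers and spanner below 0.2 N), for 0.2 s.
4. the toggle clamp is open (arm beyond 1.0 rad) (value of joint clamp_arm above 1 rad), for 0.2 s.
At the end, for the whole second after the job is handed in: Ring within 0.06 rad of its stop; clamp arm beyond 1.0 rad; lens cell flat and upright (tilt under 0.06 rad) on the floor of the tray, wholly inside; spanner in both notches of its cradle, pins down (within 13 mm along, 6 mm across); all at rest (value of joint retaining_ring below 0.06 rad and value of joint clamp_arm above 1 rad and x of lens_cell in the frame of parts_tray between -0.05 and 0.05 m and y of lens_cell in the frame of parts_tray between -0.022 and 0.022 m and z of lens_cell in the frame of parts_tray between -0.003 and 0.005 m and angle between lens_cell's own z axis and vertical below 0.06 rad and linear speed of each of lens_cell, spanner below 0.02 m/s and x of spanner in the frame of spanner_rest between -0.013 and 0.013 m and y of spanner in the frame of spanner_rest between -0.006 and 0.006 m and z of spanner in the frame of spanner_rest between 0.012 and 0.0195 m and angle between the x axis of spanner and the x axis of spanner_rest, either way round below 0.12 rad and angle between spanner's own z axis and vertical below 0.1 rad); the robot touches nothing.
It fails at once if the glass is touched by the spanner or the fingers (contact force between lens_glass and spanner above 0.5 N or contact force between lens_glass and the fingers above 0.5 N).
It fails at once if the lens cell is dropped (falls free faster than 0.7 m/s) (linear speed of lens_cell above 0.7 m/s and contact force between the fingers and lens_cell below 0.5 N).
It fails at once if tweezers, screwdriver or phone battery are moved by more than 30 mm (distance of any of tweezers, red_driver, phone_cell from where it was at the start of the episode above 0.03 m).
It also fails if it takes over 67 s, if anything falls off the work surface, if the arm or the gripper's body presses on something with over 40 N, if the wrist force passes 120 N, or if a joint passes its speed limit or range.

ROBOT

A 6-joint arm with a two-finger parallel gripper is mounted at the origin on a cart in front of the work surface, level with it; the furniture and walls round the work are solid. World frame = base frame: x ahead of the robot, y to its left, z up, the work surface at z = 0. Lengths are in m, angles in rad, forces in N, time in s.
With the tool pointing down it reaches from about 0.35 to 0.875 m from the base axis. Payload 4.2 kg.
Tool frame: the origin (TCP) lies at the very end of the fingers, on their centre line; the grasp point (between the pads) lies 19 mm behind it; z points along the fingers, y is the line along which they close (so a half turn about z gives the same grasp; the last joint's range is limited). The gripper opens to 85 mm and grips with 20 to 120 N. Pads are 22 mm wide; open, the fingers measure 114 mm over their backs; the gripper's body (76 mm by 85 mm) begins 54 mm behind the grasp point. The pads swing forward as they close: fully open they stand 13 mm farther back than shut.
Start: joints at [1.418, 0.385, 0.008, 0, -1.194, -0.259], TCP at [0.25, 0.573, 0.208] pointing down, gripper open.
Joint ranges: [-3.14, 3.14], [-1.21, 2.06], [-1.07, 1.41], [-3.16, 2.05], [-2.99, -0.16], [-3.1, 3.1]. Speed limits (rad/s): [2.79, 2.79, 3.14, 3.14, 3.14, 3.14].

INTERFACE

Orientations are given as a rotation vector (axis times angle).
In Python, from plant import manip gives the robot as it stands.
- The arm moves only by the shell command python3 -m crank 'ROWS' [FORCE]. ROWS is JSON, a list of rows, each an object with "travel": the shift along the tool's x, y, z in cm, a list of three; "roll": the turn about the tool's z in degrees; "gripper": the finger opening in cm, from 0 to 8.54. A call has exactly 8 rows; each row shifts and turns the commanded pose from where the row before left it, along the tool's axes as they then stand; what a row does not reach is not made up. A row lasts 1/10 s, in which the tool goes at most 50 mm and 8.59 degrees, less where a joint would pass 70% of its speed; a pose out of reach is approached as far as the arm can. A call with a gripper value outside its range is refused whole. The fingers move at their own pace and stop on an object; FORCE is the grip in N (left out, the last holds). Time passes only in rows, so rows that do not move let the fingers close, or fill a call up. It gives the time, the measured TCP pose, the force, the opening and the grip force at its end, in the units of the state.
- manip.get_state(): the state, without advancing time (a new reading comes with each control period).
- manip.snapshot(name): name is "scene" or "top" or "wrist"; returns the picture (420x560x3 uint8, red, green, blue); there is no depth.
- manip.camera_params(name): a dict with "mtx" (3x3 intrinsics, pixels), "origin" and "rotation" of the camera in the world. Camera axes: x right, y down, z forward; pixel columns grow to the right and rows downward; lengths in m; the calibration is good to about 2 mm. A picture is of the moment at which its call begins: read the wrist's pose just before it. camera_params takes no time and is no camera call; for the wrist camera it gives the pose at the moment of the call.
- manip.hand_in(): hands the job in; it is judged then, once.
Trained networks look in the newest picture that a camera, given by its name, has taken for a name from the list of things; names that differ only in an ending like _2 or _b are one class to them, and where a whole thing is asked for, a point or a joint stands for the part that bears it (a point fixed in the world has none). Each returns a list of dicts, best first, with "p" (0 to 1); they miss things now and then, are a little off and sometimes report something else, mostly with a low value. They report only what shows in the picture. A call takes as long as a camera call.
- manip.look_for(camera, name): "extent" ([left, top, right, bottom] in pixels, round what is visible of it).
- manip.mark_of(camera, name): "position" ([row, column] in pixels: a listed point, or the origin of a listed thing).
The state is a dict: "t": time; "joints": joint angles; "dq": joint speeds; "joint_efforts": joint torques, N m; "ee_pos": TCP position; "tool_rot": TCP orientation; "wrist_force": force on the tool from outside, world axes, zero at the start; "ft_torque": the same for the moment, N m; "opening": finger opening in m; "grasp_force": force on a finger pad.
Only numpy, scipy, OpenCV 4.12 (cv2) and the standard library are available. Lean on these libraries where they do the work, as an engineer would, in place of code of your own. Each camera call takes 0.05 s, during which the arm holds its last target. There are 200 camera calls.

## Working session

There is one attempt and no reset: what is moved stays moved. The work goes in short steps, Python scripts to look and compute and a shell command to move; the robot and the scene stay as the last step left them, time stands still between calls to the robot, and variables do not carry over. Pictures are saved under pics/ and viewed, at most 10 in all, crops included, and the job is handed in when it is done.

```bash
ls; mkdir -p pics
cat > h.py <<'E'
import numpy as np, cv2
from plant import manip
from scipy.spatial.transform import Rotation as R
def save(cam,name):
    im=manip.snapshot(cam); cv2.imwrite('pics/'+name,np.array(im)[:,:,::-1]); return im
def ray(cam,rc,z):
    c=manip.camera_params(cam); K=np.array(c['mtx']); Rm=np.array(c['rotation']); 
    if Rm.shape!=(3,3): Rm=R.from_rotvec(Rm).as_matrix()
    d=Rm@np.linalg.solve(K,[rc[1],rc[0],1]); o=np.array(c['origin'])
    return o+d*(z-o[2])/d[2]
def mark(cam,n,z,k=3):
    return [(round(m['p'],2),np.round(m['position'],1).tolist(),np.round(ray(cam,m['position'],z),4).tolist()) for m in manip.mark_of(cam,n)[:k]]
def st():
    s=manip.get_state(); Rm=R.from_rotvec(s['tool_rot']).as_matrix()
    print('t',round(s['t'],2),'pos',np.round(s['ee_pos'],4),'xaxis yaw deg',round(np.degrees(np.arctan2(Rm[1,0],Rm[0,0])),2),'y yaw',round(np.degrees(np.arctan2(Rm[1,1],Rm[0,1])),2),'z',np.round(Rm[:,2],3),'F',np.round(s['wrist_force'],1),'op',round(s['opening'],4),'g',round(s['grasp_force'],1),'j',np.round(s['joints'],2)); return s,Rm
E
python3 - <<'E'
from h import *
st()
a=save('top','top0.png');b=save('scene','scene0.png')
cv2.imwrite('pics/a.png',cv2.resize(np.hstack([a,b])[:,:,::-1],(800,300)))
for n,z in [('fixture',0),('lens_cell',.012),('ring_face',.044),('ring_hole',.044),('spanner',.016),('spanner_bar',.036),('spanner_rest',0),('clamp_pad',.018),('clamp_grip',.122),('parts_tray',0)]:
    print(n,mark('top',n,z),mark('scene',n,z,2))
for n in ('tweezers','red_driver','phone_cell'): print(n,mark('top',n,0,1))
E
```

```text
pics
t 0.0 pos [0.2499 0.5722 0.2069] xaxis yaw deg -23.61 y yaw -113.61 z [-0.001 -0.002 -1.   ] F [-1.1 -0.7  0.4] op 0.0858 g 0.0 j [ 1.42  0.39  0.01 -0.   -1.19 -0.26]
fixture [(0.65, [224.9, 240.0], [0.473, 0.2772, 0.0])] [(0.92, [284.0, 240.4], [0.4672, 0.2676, 0.0])]
lens_cell [(0.2, [179.2, 243.9], [0.574, 0.2683, 0.012])] [(0.94, [278.3, 237.0], [0.4726, 0.2717, 0.012])]
ring_face [(0.69, [227.7, 239.8], [0.4659, 0.2736, 0.044])] [(0.53, [262.1, 241.6], [0.4749, 0.2587, 0.044])]
ring_hole [(0.64, [230.8, 233.8], [0.4592, 0.2864, 0.044]), (0.43, [231.9, 412.2], [0.4579, -0.0949, 0.044])] [(0.74, [271.1, 232.9], [0.4561, 0.288, 0.044])]
spanner [(0.78, [238.0, 324.7], [0.4444, 0.0899, 0.016])] [(0.93, [257.8, 318.0], [0.4401, 0.0946, 0.016]), (0.68, [274.5, 139.9], [0.586, 0.4305, 0.016])]
spanner_bar [(0.67, [241.8, 323.5], [0.4362, 0.094, 0.036])] [(0.78, [252.6, 322.9], [0.4254, 0.0941, 0.036])]
spanner_rest [(0.66, [239.2, 325.7], [0.4417, 0.0865, 0.0])] [(0.75, [263.9, 321.3], [0.4369, 0.0875, 0.0]), (0.62, [267.6, 240.1], [0.5197, 0.2393, 0.0])]
clamp_pad [] []
clamp_grip [(0.47, [180.5, 247.0], [0.5585, 0.2529, 0.122])] []
parts_tray [(0.72, [232.1, 416.4], [0.458, -0.1152, 0.0])] [(0.88, [237.0, 384.7], [0.447, -0.1106, 0.0]), (0.61, [250.4, 319.2], [0.4836, 0.0567, 0.0])]
tweezers []
red_driver [(0.83, [249.4, 157.4], [0.4181, 0.4603, 0.0])]
phone_cell [(0.7, [161.0, 176.5], [0.6161, 0.4211, 0.0])]
```

View pics/top0.png

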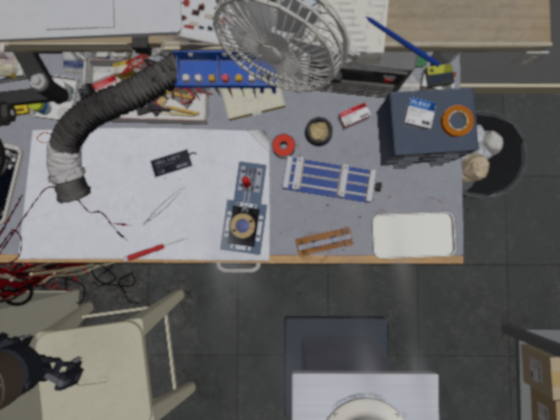

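View pics/scene0.png

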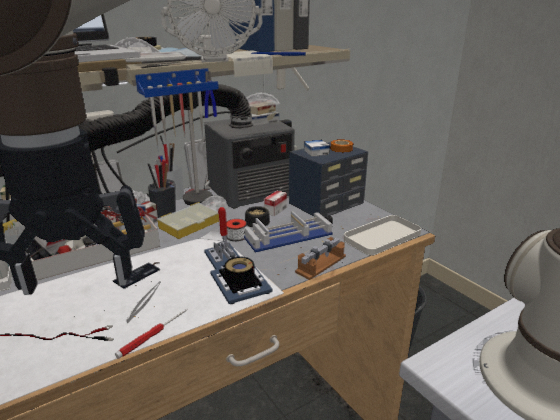

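The top view shows the fixture at px (242,225) with the red clamp handle towards +x, the cradle at (325,241), the tray at (415,235) with its long side along world y, and the loose items to the left. The scene view agrees. Next I'll move the wrist camera over the work.

```bash
cat >> h.py <<'E'
def go(x,y,z,yaw=None):
    "print travel in cm (tool axes now) and, if yaw given, roll first then travel in the rolled axes"
    s=manip.get_state(); Rm=R.from_rotvec(s['tool_rot']).as_matrix(); d=np.array([x,y,z])-s['ee_pos']
    r=0
    if yaw is not None:
        y0=np.degrees(np.arctan2(Rm[1,0],Rm[0,0])); r=-((yaw-y0+180)%360-180)
        r=(r+90)%180-90
        Rm=Rm@R.from_euler('z',r,degrees=True).as_matrix()
    print('roll',round(r,2),'travel',np.round(Rm.T@d*100,2))
E
python3 -c "
from h import *
go(.43,.17,.30)"
python3 -m crank '[{"travel":[3.5,3,-1]},{"travel":[3.5,3,-1]},{"travel":[3.5,3,-1]},{"travel":[3.5,3,-1]},{"travel":[3.5,3,-1]},{"travel":[3.5,3,-1]},{"travel":[3.5,3,-1]},{"travel":[3.5,3,-1]}]'
python3 - <<'E'
from h import *
st(); im=save('wrist','w1.png')
c=manip.camera_params('wrist');print(c['origin'],c['rotation'])
go(.43,.17,.30)
E
```

```text
roll 0 travel [32.6  29.71 -9.2 ]
t 1.25 pos [0.2501 0.5727 0.208 ] xaxis yaw deg -23.59 y yaw -113.59 z [-0.  0. -1.] F [-0.1 -0.3 -0.2] op 0.0855 g 0.0 j [ 1.42  0.38  0.01 -0.   -1.19 -0.26]
[0.31323579 0.5459396  0.37443085] [ 1.62775921 -2.48555293 -0.34462985]
roll 0 travel [32.6  29.71 -9.2 ]$[0]: bad value
```

View pics/w1.png

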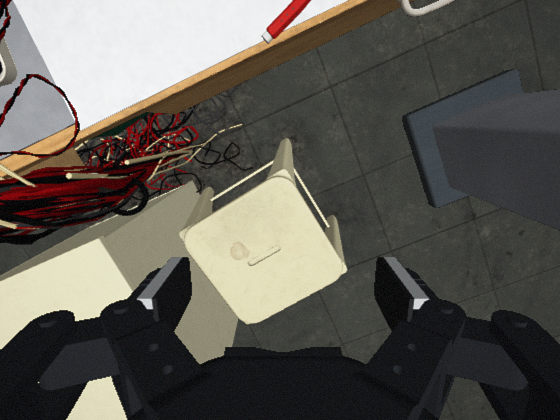

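The wrist view shows the floor, a stool, and the fingers at the bottom corners, so the arm hasn't moved yet. Rows need all three keys.

```bash
python3 -m crank '[{"travel":[3.5,3,-1],"roll":0,"gripper":8.5},{"travel":[3.5,3,-1],"roll":0,"gripper":8.5},{"travel":[3.5,3,-1],"roll":0,"gripper":8.5},{"travel":[3.5,3,-1],"roll":0,"gripper":8.5},{"travel":[3.5,3,-1],"roll":0,"gripper":8.5},{"travel":[3.5,3,-1],"roll":0,"gripper":8.5},{"travel":[3.5,3,-1],"roll":0,"gripper":8.5},{"travel":[3.5,3,-1],"roll":0,"gripper":8.5}]'
python3 - <<'E'
from h import *
st(); go(.40,.17,.30,0)
E
```

```text
t: 2.1
ee_pos: [0.4111, 0.2389, 0.2888]
tool_rot: [-3.075, 0.641, -0.001]
wrist_force: [1.4, 0.9, 0.5]
opening: 0.0852
grasp_force: 0.0
t 2.1 pos [0.4111 0.2389 0.2888] xaxis yaw deg -23.57 y yaw -113.57 z [ 0.001  0.001 -1.   ] F [1.4 0.9 0.5] op 0.0852 g 0.0 j [ 0.87  0.07 -0.2   0.   -1.3   0.29]
roll -23.57 travel [-1.11  6.89 -1.12]
```

```bash
python3 -m crank '[{"travel":[0,0,0],"roll":-8,"gripper":8.5},{"travel":[0,0,0],"roll":-8,"gripper":8.5},{"travel":[0,0,0],"roll":-7.6,"gripper":8.5},{"travel":[-0.5,3.5,-0.5],"roll":0,"gripper":8.5},{"travel":[-0.5,3.5,-0.5],"roll":0,"gripper":8.5},{"travel":[0,0,0],"roll":0,"gripper":8.5},{"travel":[0,0,0],"roll":0,"gripper":8.5},{"travel":[0,0,0],"roll":0,"gripper":8.5}]'
python3 - <<'E'
from h import *
st(); im=save('wrist','w2.png')
for n,z in [('fixture',0),('lens_cell',.012),('ring_face',.044),('ring_hole',.044),('spanner',.016),('spanner_bar',.036),('spanner_rest',0),('clamp_pad',.018),('clamp_grip',.122),('parts_tray',0)]:
    print(n,mark('wrist',n,z))
E
```

```text
t: 2.9
ee_pos: [0.4008, 0.1712, 0.298]
tool_rot: [-3.141, -0.001, -0.0]
wrist_force: [-0.7, 0.1, -0.9]
opening: 0.0849
grasp_force: 0.0
t 2.9 pos [0.4008 0.1712 0.298 ] xaxis yaw deg 0.02 y yaw -89.98 z [ 0.  0. -1.] F [-0.7  0.1 -0.9] op 0.0849 g 0.0 j [ 0.78 -0.   -0.26 -0.   -1.32  0.79]
fixture []
lens_cell [(0.79, [117.7, 211.5], [0.4727, 0.2721, 0.012])]
ring_face [(0.97, [117.2, 209.0], [0.4731, 0.2681, 0.044])]
ring_hole [(0.72, [126.0, 198.0], [0.4619, 0.2833, 0.044]), (0.47, [119.3, 209.9], [0.4704, 0.2671, 0.044])]
spanner [(0.67, [143.5, 339.3], [0.4376, 0.0911, 0.016])]
spanner_bar [(0.58, [145.8, 340.4], [0.436, 0.093, 0.036])]
spanner_rest [(0.59, [147.4, 338.3], [0.4308, 0.0893, 0.0])]
clamp_pad [(0.74, [154.4, 90.0], [0.4221, 0.4475, 0.018]), (0.37, [91.3, 213.1], [0.5071, 0.2661, 0.018])]
clamp_grip [(0.71, [24.9, 196.3], [0.5599, 0.2569, 0.122]), (0.48, [120.9, 211.5], [0.4687, 0.2475, 0.122])]
parts_tray [(0.87, [135.1, 471.9], [0.4487, -0.1056, 0.0])]
```

View pics/w2.png

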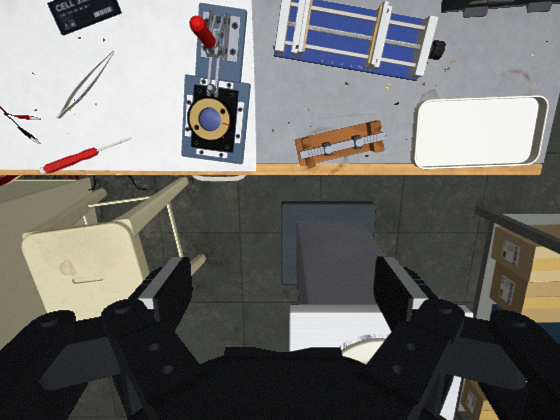

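The wrist view clearly shows the cell at (209,118), the spanner in its cradle at (340,145) and the tray at (472,135). Fixture yaw is about −10° and the spanner axis about −77°. I'll roll to −77° and look closer at the spanner.

```bash
python3 -m crank '[{"travel":[0,0,0],"roll":8,"gripper":5},{"travel":[0,0,0],"roll":8,"gripper":5},{"travel":[0,0,0],"roll":8,"gripper":5},{"travel":[0,0,0],"roll":8,"gripper":5},{"travel":[0,0,0],"roll":8,"gripper":5},{"travel":[0,0,0],"roll":8,"gripper":5},{"travel":[0,0,0],"roll":8,"gripper":5},{"travel":[0,0,0],"roll":8,"gripper":5}]'
python3 - <<'E'
from h import *
st(); go(.428,.133,.14,-77)
E
```

```text
t: 4.25
ee_pos: [0.4007, 0.1707, 0.298]
tool_rot: [-2.659, 1.672, -0.0]
wrist_force: [-0.1, -0.7, -0.1]
opening: 0.0502
grasp_force: 0.0
t 4.25 pos [0.4007 0.1707 0.298 ] xaxis yaw deg -64.33 y yaw -154.33 z [ 0.  0. -1.] F [-0.1 -0.7 -0.1] op 0.0502 g 0.0 j [ 0.78 -0.01 -0.26 -0.   -1.32 -0.33]
roll 12.67 travel [ 4.29 -1.81 15.8 ]
```

```bash
python3 -m crank '[{"travel":[0,0,0],"roll":6.4,"gripper":5},{"travel":[0,0,0],"roll":6.3,"gripper":5},{"travel":[1,-0.4,3.9],"roll":0,"gripper":5},{"travel":[1,-0.4,3.9],"roll":0,"gripper":5},{"travel":[1,-0.5,3.9],"roll":0,"gripper":5},{"travel":[1.3,-0.5,3.9],"roll":0,"gripper":5},{"travel":[0,0,0],"roll":0,"gripper":5},{"travel":[0,0,0],"roll":0,"gripper":5}]'
python3 - <<'E'
from h import *
st(); im=save('wrist','w3.png')
for n,z in [('spanner',.016),('spanner_bar',.036),('spanner_rest',0)]:
    print(n,mark('wrist',n,z))
E
```

```text
t: 5.05
ee_pos: [0.4286, 0.1331, 0.1425]
tool_rot: [2.463, -1.949, 0.001]
wrist_force: [0.4, -0.6, 0.1]
opening: 0.0501
grasp_force: 0.0
t 5.05 pos [0.4286 0.1331 0.1425] xaxis yaw deg -76.7 y yaw -166.7 z [ 0.    -0.001 -1.   ] F [ 0.4 -0.6  0.1] op 0.0501 g 0.0 j [ 0.67  0.15 -0.5   0.   -0.92 -0.43]
spanner [(0.96, [150.7, 286.8], [0.4355, 0.0942, 0.016])]
spanner_bar [(0.59, [151.5, 286.1], [0.4365, 0.0934, 0.036])]
spanner_rest [(0.6, [149.6, 284.1], [0.4375, 0.0953, 0.0])]
```

View pics/w3.png

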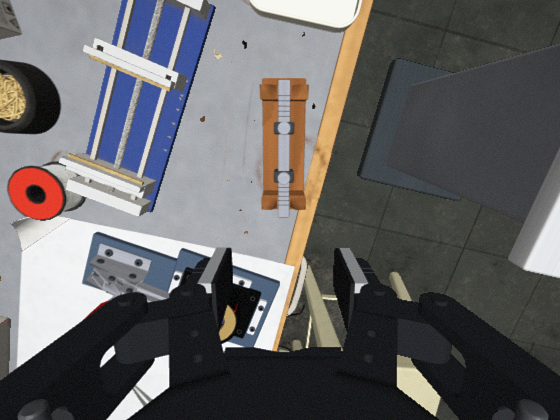

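The picture shows the spanner lying in the cradle with its bar nearly vertical in the image. The bar ends are near (284,80) and (284,217), and the screws at (284,128) and (284,177). I'll calculate the pose from these.

Run:
```python
from h import *
for z,p in [(.052,((128,284.5),(177,284))),(.042,((80,284.5),(217,284)))]:
    a,b=[ray('wrist',q,z) for q in p]; d=a-b; print((a+b)/2,np.linalg.norm(d),np.degrees(np.arctan2(d[1],d[0])))
for yaw in (-76.7,): go(.4365,.0935,.028,yaw)
```

```text
[0.43795713 0.09335479 0.052     ] 0.040151621589810074 -77.11196359379402
[0.43779485 0.09399201 0.042     ] 0.1161498756067609 -76.73320189037474
roll 0.06 travel [ 4.15  0.27 11.6 ]
```

```bash
python3 -m crank '[{"travel":[2.1,0.1,1.5],"roll":0,"gripper":4},{"travel":[2.0,0,3],"roll":0,"gripper":4},{"travel":[0,0,3],"roll":0,"gripper":4},{"travel":[0,0,3],"roll":0,"gripper":4},{"travel":[0,0,1],"roll":0,"gripper":4},{"travel":[0,0,0],"roll":0,"gripper":4},{"travel":[0,0,0],"roll":0,"gripper":4},{"travel":[0,0,0],"roll":0,"gripper":4}]'
python3 - <<'E'
from h import *
st(); go(.4377,.0936,.028,-76.8)
E
```

```text
t: 6.05
ee_pos: [0.4378, 0.0939, 0.0286]
tool_rot: [-2.462, 1.946, -0.002]
wrist_force: [0.4, -0.4, 0.5]
opening: 0.0403
grasp_force: 0.0
t 6.05 pos [0.4378 0.0939 0.0286] xaxis yaw deg -76.65 y yaw -166.65 z [ 0.003  0.002 -1.   ] F [ 0.4 -0.4  0.5] op 0.0403 g 0.0 j [ 0.58  0.32 -0.65  0.   -0.6  -0.34]
roll 0.15 travel [0.02 0.01 0.06]
```

```bash
python3 -m crank '[{"travel":[0,0,0],"roll":0,"gripper":0},{"travel":[0,0,0],"roll":0,"gripper":0},{"travel":[0,0,0],"roll":0,"gripper":0},{"travel":[0,0,0],"roll":0,"gripper":0},{"travel":[0,0,0],"roll":0,"gripper":0},{"travel":[0,0,0],"roll":0,"gripper":0},{"travel":[0,0,0],"roll":0,"gripper":0},{"travel":[0,0,0],"roll":0,"gripper":0}]' 80
python3 -m crank '[{"travel":[0,0,-1.5],"roll":0,"gripper":0},{"travel":[0,0,-3],"roll":0,"gripper":0},{"travel":[0,0,-3],"roll":0,"gripper":0},{"travel":[0,0,-3],"roll":0,"gripper":0},{"travel":[0,0,-2],"roll":0,"gripper":0},{"travel":[0,0,0],"roll":0,"gripper":0},{"travel":[0,0,0],"roll":0,"gripper":0},{"travel":[0,0,0],"roll":0,"gripper":0}]'
python3 - <<'E'
from h import *
s,Rm=st(); 
fx=np.array([.473,.270]); 
go(*(fx-Rm[:2,0]*0.045),.14,-55)
E
```

```text
t: 6.85
ee_pos: [0.4365, 0.0929, 0.027]
tool_rot: [2.464, -1.949, -0.0]
wrist_force: [0.1, 0.7, -0.0]
opening: 0.0001
grasp_force: 0.0
t: 7.65
ee_pos: [0.4357, 0.0925, 0.1509]
tool_rot: [2.462, -1.948, -0.002]
wrist_force: [-0.4, 0.6, 0.3]
opening: 0.0001
grasp_force: 0.0
t 7.65 pos [0.4357 0.0925 0.1509] xaxis yaw deg -76.71 y yaw -166.71 z [-0.002 -0.001 -1.   ] F [-0.4  0.6  0.3] op 0.0001 g 0.0 j [ 0.58  0.13 -0.5  -0.   -0.94 -0.34]
roll -21.71 travel [-16.58 -14.91   1.06]
```

The fingers closed on nothing, so I'll look.

Run:
```python
from h import *
s,Rm=st(); im=save('wrist','w4.png')
for n,z in [('spanner',.016),('spanner_bar',.036),('spanner_rest',0)]:
    print(n,mark('wrist',n,z))
save('scene','s4.png')
for n,z in [('spanner',.016),('spanner_bar',.036),('spanner_rest',0)]:
    print(n,mark('scene',n,z))
a=cv2.imread('pics/w4.png');b=cv2.imread('pics/s4.png')[200:320,230:430]
cv2.imwrite('pics/w4c.png',np.hstack([a[0:400],cv2.resize(b,(240,144)).repeat(1,0) if 0 else cv2.copyMakeBorder(cv2.resize(b,(240,144)),0,256,0,0,cv2.BORDER_CONSTANT)]))
```

```text
t 7.65 pos [0.4357 0.0925 0.1509] xaxis yaw deg -76.71 y yaw -166.71 z [-0.002 -0.001 -1.   ] F [-0.4  0.6  0.3] op 0.0001 g 0.0 j [ 0.58  0.13 -0.5  -0.   -0.94 -0.34]
spanner [(0.75, [191.4, 283.9], [0.4342, 0.0923, 0.016])]
spanner_bar [(0.75, [195.7, 281.4], [0.4369, 0.0926, 0.036])]
spanner_rest []
spanner [(0.93, [257.3, 318.1], [0.4415, 0.0932, 0.016])]
spanner_bar [(0.88, [249.0, 321.7], [0.4383, 0.0871, 0.036])]
spanner_rest [(0.9, [262.3, 322.6], [0.4403, 0.0812, 0.0]), (0.24, [249.2, 324.4], [0.4813, 0.0436, 0.0])]
```

View pics/w4c.png

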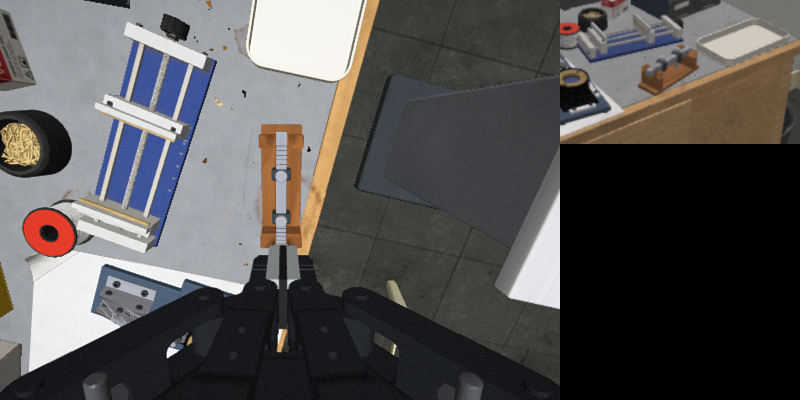

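The wrist crop shows closed, empty fingers with tips near (283,262). The spanner is still in its cradle, with its screws at (281,175) and (281,217). I'll check where the TCP projects in the image and re-measure the spanner from here.

Run:
```python
from h import *
s,Rm=st(); c=manip.camera_params('wrist'); K=np.array(c['mtx']);Q=np.array(c['rotation'])
if Q.shape!=(3,3): Q=R.from_rotvec(Q).as_matrix()
def pj(p): q=K@(Q.T@(np.array(p)-c['origin'])); return np.round(q[:2]/q[2],1)
for k in (0,.019): print('tcp',k,pj(s['ee_pos']-Rm[:,2]*k))
print('cam in tool',Rm.T@(np.array(c['origin'])-s['ee_pos']), Rm.T@Q)
for z,p in [(.052,((174.5,281.5),(217,281.5)))]:
    a,b=[ray('wrist',q,z) for q in p]; d=a-b; print((a+b)/2,np.linalg.norm(d),np.degrees(np.arctan2(d[1],d[0])))
```

```text
t 8.05 pos [0.4365 0.0929 0.1517] xaxis yaw deg -76.69 y yaw -166.69 z [-0.001 -0.    -1.   ] F [-0.2  0.2 -0.6] op -0.0001 g 0.0 j [ 0.58  0.13 -0.49 -0.   -0.94 -0.34]
tcp 0 [282.8 242.6]
tcp 0.019 [282.9 256.5]
cam in tool [ 0.06805911 -0.00032255 -0.16642414] [[ 5.73621242e-04 -9.62384934e-01 -2.71688993e-01]
 [ 9.99999516e-01  3.34816769e-04  9.25316656e-04]
 [-7.99544778e-04 -2.71689392e-01  9.62384661e-01]]
[0.43816657 0.08978176 0.052     ] 0.03871079401409926 -76.71344265637956
```

Run:
```python
from h import *
s,Rm=st(); c=manip.camera_params('wrist'); K=np.array(c['mtx']);Q=np.array(c['rotation'])
if Q.shape!=(3,3): Q=R.from_rotvec(Q).as_matrix()
def pj(p): q=K@(Q.T@(np.array(p)-c['origin'])); return np.round(q[:2]/q[2],1)
for x in (-.011,0,.011):
  for z in (0,-.01,-.02,-.03): print(x,z,pj(s['ee_pos']+Rm@[x,0,z]))
im=save('wrist','w5.png')
cv2.imwrite('pics/w5c.png',cv2.resize(im[200:300,220:345,::-1],(750,600),interpolation=cv2.INTER_NEAREST))
```

```text
t 8.05 pos [0.4365 0.0929 0.1517] xaxis yaw deg -76.69 y yaw -166.69 z [-0.001 -0.    -1.   ] F [-0.2  0.2 -0.6] op -0.0001 g 0.0 j [ 0.58  0.13 -0.49 -0.   -0.94 -0.34]
-0.011 0 [282.8 260. ]
-0.011 -0.01 [282.8 267.8]
-0.011 -0.02 [282.9 276.6]
-0.011 -0.03 [282.9 286.4]
0 0 [282.8 242.6]
0 -0.01 [282.8 249.5]
0 -0.02 [282.9 257.3]
0 -0.03 [282.9 266.1]
0.011 0 [282.8 224.6]
0.011 -0.01 [282.9 230.6]
0.011 -0.02 [282.9 237.4]
0.011 -0.03 [282.9 245.1]
```

View pics/w5c.png

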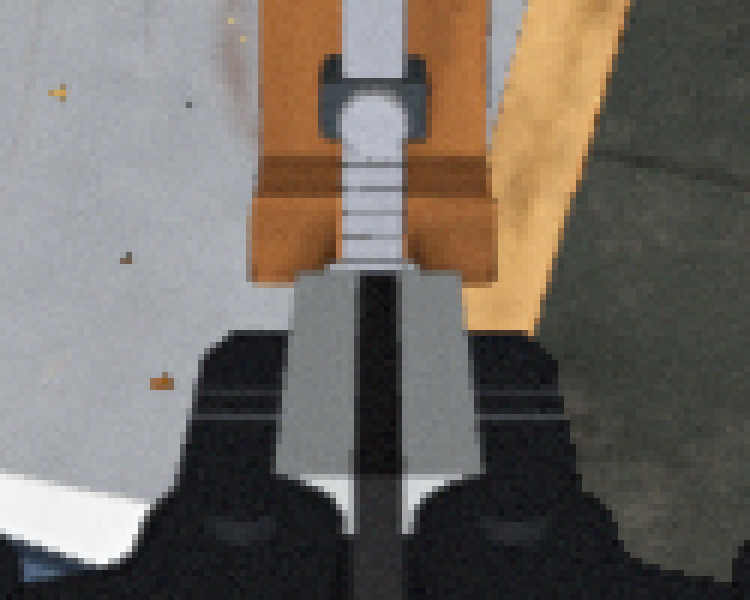

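The crop shows the visible fingertip edge at about row 245, higher than the projected TCP front edge (~225). That suggests the tips ended above the bar. Laterally the fingers line up with it at column 282. I'll retry lower, in careful steps with force readings.

```bash
python3 -m crank '[{"travel":[0,0,2],"roll":0,"gripper":4},{"travel":[0,0,3],"roll":0,"gripper":4},{"travel":[0,0,3],"roll":0,"gripper":4},{"travel":[0,0,3],"roll":0,"gripper":4},{"travel":[0,0,1.4],"roll":0,"gripper":4},{"travel":[0,0,0.3],"roll":0,"gripper":4},{"travel":[0,0,0.3],"roll":0,"gripper":4},{"travel":[0,0,0],"roll":0,"gripper":4}]'
python3 - <<'E'
from h import *
st(); go(.4378,.0925,.020); im=save('wrist','w6.png')
b=save('scene','s6.png')
cv2.imwrite('pics/w6c.png',np.hstack([im[60:400,100:460,::-1],cv2.resize(b[160:320,240:440,::-1],(425,340))]))
E
```

```text
t: 8.9
ee_pos: [0.4371, 0.0932, 0.0225]
tool_rot: [-2.463, 1.948, -0.001]
wrist_force: [-0.2, -0.7, 0.8]
opening: 0.0404
grasp_force: 0.0
t 8.9 pos [0.4371 0.0932 0.0225] xaxis yaw deg -76.69 y yaw -166.69 z [ 0.001  0.001 -1.   ] F [-0.2 -0.7  0.8] op 0.0404 g 0.0 j [ 0.58  0.33 -0.65  0.   -0.59 -0.34]
roll 0 travel [ 0.08 -0.06  0.25]
```

View pics/w6c.png

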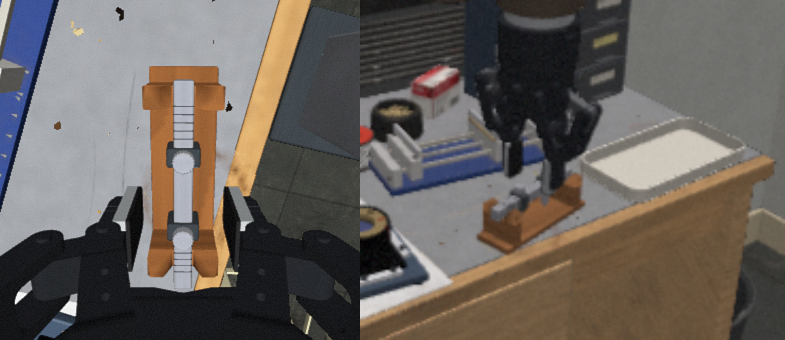

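The fingertips still hover above the spanner: in the scene crop the tips are at about (311,241) and (327,252) full-frame, above the bar. I'll triangulate their real height.

Run:
```python
from h import *
s,Rm=st()
def P(cam):
    c=manip.camera_params(cam); K=np.array(c['mtx']);Q=np.array(c['rotation'])
    if Q.shape!=(3,3): Q=R.from_rotvec(Q).as_matrix()
    def pj(p): q=K@(Q.T@(np.array(p)-c['origin'])); return np.round(q[:2]/q[2],1)
    return pj
for z in (0,-.01,-.02,-.03,-.04):
    print(z,[P('scene')(s['ee_pos']+Rm@[0,y,z]).tolist() for y in (-.02,.02)],[P('wrist')(s['ee_pos']+Rm@[.011,y,z]).tolist() for y in (-.02,.02)])
print('bar mid scene',P('scene')([.4378,.0937,.036]),'wrist',P('wrist')([.4378,.0937,.036]))
```

```text
t 9.0 pos [0.4372 0.0933 0.0229] xaxis yaw deg -76.68 y yaw -166.68 z [ 0.002  0.001 -1.   ] F [ 0.3  0.3 -0.2] op 0.0396 g 0.0 j [ 0.58  0.33 -0.65  0.   -0.59 -0.34]
0 [[312.1, 252.0], [327.0, 258.9]] [[247.7, 224.6], [318.0, 224.6]]
-0.01 [[312.2, 248.0], [327.2, 254.8]] [[245.6, 230.6], [320.1, 230.6]]
-0.02 [[312.4, 243.9], [327.4, 250.6]] [[243.4, 237.4], [322.4, 237.4]]
-0.03 [[312.5, 239.8], [327.7, 246.4]] [[240.8, 245.1], [325.0, 245.1]]
-0.04 [[312.7, 235.6], [327.9, 242.2]] [[237.9, 253.9], [328.0, 253.9]]
bar mid scene [319.4 250. ] wrist [281.6 252.3]
```

```bash
python3 -m crank '[{"travel":[0,0,0.4],"roll":0,"gripper":4},{"travel":[0,0,0.4],"roll":0,"gripper":4},{"travel":[0,0,0.4],"roll":0,"gripper":4},{"travel":[0,0,0],"roll":0,"gripper":0},{"travel":[0,0,0],"roll":0,"gripper":0},{"travel":[0,0,0],"roll":0,"gripper":0},{"travel":[0,0,0],"roll":0,"gripper":0},{"travel":[0,0,0],"roll":0,"gripper":0}]' 30
python3 - <<'E'
from h import *
st()
E
```

```text
t: 9.8
ee_pos: [0.4365, 0.0929, 0.01]
tool_rot: [-2.464, 1.949, 0.0]
wrist_force: [0.3, 0.1, -0.1]
opening: 0.009
grasp_force: 33.5
t 9.8 pos [0.4365 0.0929 0.01  ] xaxis yaw deg -76.7 y yaw -166.7 z [ 0.  0. -1.] F [ 0.3  0.1 -0.1] op 0.009 g 33.5 j [ 0.58  0.35 -0.67 -0.   -0.55 -0.34]
```

Gripped at 9 mm opening. The true fingertips are therefore about 20–28 mm behind the reported TCP. I'll re-grip 5 mm deeper for a better hold, then lift.

```bash
python3 -m crank '[{"travel":[0,0,0],"roll":0,"gripper":2},{"travel":[0,0,0],"roll":0,"gripper":2},{"travel":[0.1,0,0.3],"roll":0,"gripper":2},{"travel":[0,0,0.2],"roll":0,"gripper":2},{"travel":[0,0,0],"roll":0,"gripper":0},{"travel":[0,0,0],"roll":0,"gripper":0},{"travel":[0,0,0],"roll":0,"gripper":0},{"travel":[0,0,0],"roll":0,"gripper":0}]' 90
python3 -m crank '[{"travel":[0,0,-0.5],"roll":0,"gripper":0},{"travel":[0,0,-1.5],"roll":0,"gripper":0},{"travel":[0,0,-3],"roll":0,"gripper":0},{"travel":[0,0,-3],"roll":0,"gripper":0},{"travel":[0,0,-3],"roll":0,"gripper":0},{"travel":[0,0,0],"roll":0,"gripper":0},{"travel":[0,0,0],"roll":0,"gripper":0},{"travel":[0,0,0],"roll":0,"gripper":0}]'
python3 - <<'E'
from h import *
s,Rm=st(); save('wrist','w7.png')
c=manip.camera_params('wrist')
print(manip.look_for('wrist','spanner'),mark('wrist','spanner_bar',.036))
fx=np.array([.473,.270]); x=np.array([np.cos(np.radians(-55)),np.sin(np.radians(-55))])
go(*(fx-x*0.06),.14,-55)
E
```

```text
t: 10.6
ee_pos: [0.4366, 0.0918, 0.0049]
tool_rot: [2.464, -1.949, -0.0]
wrist_force: [-0.4, -0.8, -1.0]
opening: 0.0078
grasp_force: 88.5
t: 11.4
ee_pos: [0.4358, 0.0915, 0.1141]
tool_rot: [2.462, -1.948, -0.002]
wrist_force: [-0.9, 0.3, -2.7]
opening: 0.0072
grasp_force: 88.6
t 11.4 pos [0.4358 0.0915 0.1141] xaxis yaw deg -76.72 y yaw -166.72 z [-0.002 -0.001 -1.   ] F [-0.9  0.3 -2.7] op 0.0072 g 88.6 j [ 0.57  0.18 -0.55 -0.   -0.84 -0.34]
[{'extent': [265.2, 147.4, 303.2, 352.9], 'p': 0.79}] [(0.56, [266.4, 284.0], [0.4223, 0.1438, 0.036])]
roll -21.7 travel [-18.5  -13.25  -2.64]
```

```bash
python3 -m crank '[{"travel":[0,0,0],"roll":-7.2,"gripper":0},{"travel":[0,0,0],"roll":-7.2,"gripper":0},{"travel":[-3,-2,-0.3],"roll":-7.2,"gripper":0},{"travel":[-4,-3,-0.3],"roll":0,"gripper":0},{"travel":[-4,-3,0],"roll":0,"gripper":0},{"travel":[-4,-3,0],"roll":0,"gripper":0},{"travel":[-4,-2,0],"roll":0,"gripper":0},{"travel":[0,0,0],"roll":0,"gripper":0}]'
python3 - <<'E'
from h import *
st(); go(.4214,.3437,.12,-55)
E
```

```text
t: 12.35
ee_pos: [0.4391, 0.3268, 0.1198]
tool_rot: [-2.789, 1.445, -0.001]
wrist_force: [-0.2, 0.3, -1.0]
opening: 0.0072
grasp_force: 88.6
t 12.35 pos [0.4391 0.3268 0.1198] xaxis yaw deg -54.8 y yaw -144.8 z [ 0.001  0.    -1.   ] F [-0.2  0.3 -1. ] op 0.0072 g 88.6 j [ 0.94  0.34 -0.31  0.   -0.93 -0.32]
roll 0.2 travel [-2.4   0.48 -0.02]
```

```bash
python3 -m crank '[{"travel":[-2.4,0.5,0],"roll":0,"gripper":0},{"travel":[0,0,0],"roll":0,"gripper":0},{"travel":[0,0,0],"roll":0,"gripper":0},{"travel":[0,0,0],"roll":0,"gripper":0},{"travel":[0,0,0],"roll":0,"gripper":0},{"travel":[0,0,0],"roll":0,"gripper":0},{"travel":[0,0,0],"roll":0,"gripper":0},{"travel":[0,0,0],"roll":0,"gripper":0}]'
python3 - <<'E'
from h import *
s,Rm=st(); im=save('wrist','w8.png')
for n,z in [('ring_face',.044),('ring_hole',.044),('lens_glass',.038),('lens_cell',.012)]:
    print(n,mark('wrist',n,z))
print(manip.camera_params('wrist')['mtx'])
a=cv2.resize(im[20:180,200:360,::-1],(400,400),interpolation=cv2.INTER_CUBIC)
b=cv2.resize(im[120:400,180:380,::-1],(400,560))
b=cv2.resize(im[110:310,200:360,::-1],(400,500),interpolation=cv2.INTER_CUBIC)
cv2.imwrite('pics/w8c.png',np.hstack([cv2.copyMakeBorder(a,0,100,0,0,cv2.BORDER_CONSTANT),b]))
E
```

```text
t: 13.15
ee_pos: [0.4215, 0.3385, 0.1211]
tool_rot: [-2.785, 1.453, -0.0]
wrist_force: [-0.2, -0.7, -0.5]
opening: 0.0074
grasp_force: 88.5
t 13.15 pos [0.4215 0.3385 0.1211] xaxis yaw deg -55.12 y yaw -145.12 z [ 0.  0. -1.] F [-0.2 -0.7 -0.5] op 0.0074 g 88.5 j [ 0.98  0.32 -0.32  0.   -0.92 -0.37]
ring_face [(0.48, [269.5, 281.3], [0.3903, 0.3858, 0.044])]
ring_hole [(0.96, [125.1, 278.4], [0.4613, 0.2877, 0.044]), (0.38, [64.9, 248.8], [0.5029, 0.2653, 0.044])]
lens_glass [(0.83, [96.0, 282.6], [0.4709, 0.2684, 0.038])]
lens_cell [(0.58, [99.0, 281.5], [0.4713, 0.2694, 0.012])]
[[308.91182589   0.         282.55954668]
 [  0.         308.91182589 207.50064553]
 [  0.           0.           1.        ]]
```

View pics/w8c.png

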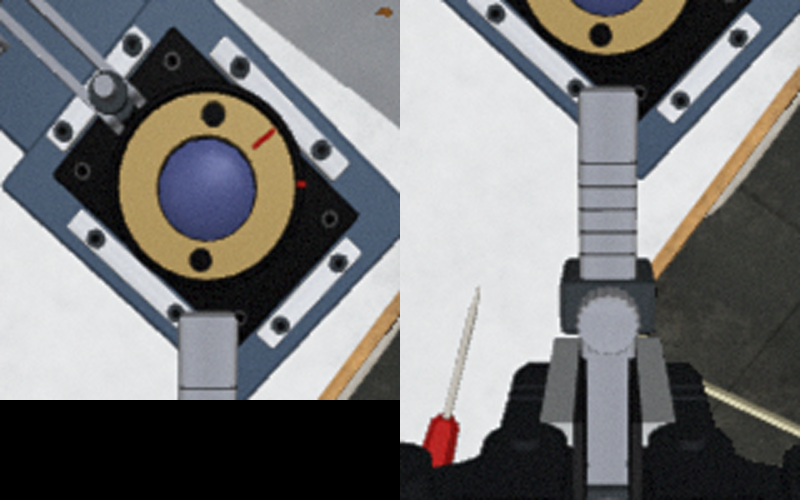

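The view shows the ring with holes at about (285,66) and (280,124) and centre (283,94). The bar end is at (283,145) and the near screw at (283,239). The red marks put the ring at about +0.8 rad. I'll refine and work out the spanner's offset in the hand.

Run:
```python
from h import *
s,Rm=st(); im=cv2.imread('pics/w8.png'); g=cv2.cvtColor(im,cv2.COLOR_BGR2GRAY)
hs=[]
for (r,c) in ((65.6,285.2),(124,280)):
    r0,c0=int(r)-6,int(c)-6; p=g[r0:r0+14,c0:c0+14].astype(float)
    w=np.clip(105-p,0,60); 
    n,l,stt,cen=cv2.connectedComponentsWithStats((p<95).astype(np.uint8)); i=l[6,6]
    m=(cv2.dilate((l==i).astype(np.uint8),np.ones((3,3)))>0); w=w*m; yy,xx=np.mgrid[:14,:14]
    q=(r0+(w*yy).sum()/w.sum(),c0+(w*xx).sum()/w.sum()); print('hole px',q,stt[i]); hs.append(ray('wrist',q,.044))
a,b=hs; d=a-b; print(a,b,'mid',(a+b)/2,'len',np.linalg.norm(d),'yaw',np.degrees(np.arctan2(d[1],d[0])))
# in tool coords
mid=(a+b)/2; print('ring centre in tool',Rm.T@(mid-s['ee_pos']))
for nm,q,h in (('end',(145,283.2),.037),('screw',(238.8,283.2),.047)):
    P=ray('wrist',q,s['ee_pos'][2]+h); print(nm,Rm.T@(P-s['ee_pos']))
```

```text
t 13.4 pos [0.4214 0.3387 0.121 ] xaxis yaw deg -55.09 y yaw -145.09 z [ 0.  0. -1.] F [-0.1 -0.6 -1.1] op 0.0072 g 88.5 j [ 0.98  0.32 -0.32  0.   -0.92 -0.37]
hole px (np.float64(65.26946513202438), np.float64(284.9535093658316)) [ 1  1 10 11 80]
hole px (np.float64(123.5657796568018), np.float64(279.81198706789354)) [ 2  1  9 10 74]
[0.48124852 0.25057955 0.044     ] [0.46103417 0.2861896  0.044     ] mid [0.47114135 0.26838458 0.044     ] len 0.04094748250879233 yaw -60.41822140669164
ring centre in tool [ 0.08614712 -0.00059152  0.07702903]
end [ 0.05839507 -0.00018931 -0.03700075]
screw [ 0.0210247  -0.00017054 -0.04700026]
```

```bash
python3 -m crank '[{"travel":[0,0,0],"roll":5.3,"gripper":0},{"travel":[0,0,0],"roll":0,"gripper":0},{"travel":[0,0,0],"roll":0,"gripper":0},{"travel":[0,0,0],"roll":0,"gripper":0},{"travel":[0,0,0],"roll":0,"gripper":0},{"travel":[0,0,0],"roll":0,"gripper":0},{"travel":[0,0,0],"roll":0,"gripper":0},{"travel":[0,0,0],"roll":0,"gripper":0}]'
python3 - <<'E'
from h import *
st(); go(.4710,.2686,.053,-60.4)
E
```

```text
t: 14.2
ee_pos: [0.4214, 0.3387, 0.121]
tool_rot: [-2.715, 1.58, 0.0]
wrist_force: [-0.1, 0.4, -1.0]
opening: 0.0077
grasp_force: 88.5
t 14.2 pos [0.4214 0.3387 0.121 ] xaxis yaw deg -60.39 y yaw -150.39 z [-0.  0. -1.] F [-0.1  0.4 -1. ] op 0.0077 g 88.5 j [ 0.98  0.32 -0.32 -0.   -0.92 -0.46]
roll 0.01 travel [ 8.54 -0.86  6.8 ]
```

```bash
python3 -m crank '[{"travel":[3,-0.3,0],"roll":0,"gripper":0},{"travel":[3,-0.3,0],"roll":0,"gripper":0},{"travel":[2.54,-0.26,1],"roll":0,"gripper":0},{"travel":[0,0,2],"roll":0,"gripper":0},{"travel":[0,0,2],"roll":0,"gripper":0},{"travel":[0,0,1.8],"roll":0,"gripper":0},{"travel":[0,0,0],"roll":0,"gripper":0},{"travel":[0,0,0],"roll":0,"gripper":0}]'
python3 - <<'E'
from h import *
st(); go(.4710,.2686,.044,-60.4); save('wrist','w9.png'); save('scene','s9.png')
E
```

```text
t: 15.0
ee_pos: [0.4713, 0.2688, 0.0533]
tool_rot: [2.715, -1.579, 0.001]
wrist_force: [0.1, 0.1, -0.6]
opening: 0.0075
grasp_force: 88.5
t 15.0 pos [0.4713 0.2688 0.0533] xaxis yaw deg -60.37 y yaw -150.37 z [ 0. -0. -1.] F [ 0.1  0.1 -0.6] op 0.0075 g 88.5 j [ 0.82  0.41 -0.39  0.   -0.77 -0.3 ]
roll 0.03 travel [0.   0.04 0.93]
```

```bash
python3 -m crank '[{"travel":[0,0,0.5],"roll":0,"gripper":0},{"travel":[0,0,0.4],"roll":0,"gripper":0},{"travel":[0,0,0.3],"roll":0,"gripper":0},{"travel":[0,0,0.3],"roll":0,"gripper":0},{"travel":[0,0,0.2],"roll":0,"gripper":0},{"travel":[0,0,0],"roll":0,"gripper":0},{"travel":[0,0,0],"roll":0,"gripper":0},{"travel":[0,0,0],"roll":0,"gripper":0}]'
python3 - <<'E'
from h import *
s,_=st(); print(s['ft_torque'])
E
```

```text
t: 15.9
ee_pos: [0.4711, 0.2688, 0.0361]
tool_rot: [-2.715, 1.58, -0.0]
wrist_force: [1.0, 0.1, -1.2]
opening: 0.0073
grasp_force: 88.5
t 15.9 pos [0.4711 0.2688 0.0361] xaxis yaw deg -60.39 y yaw -150.39 z [ 0.  0. -1.] F [ 1.   0.1 -1.2] op 0.0073 g 88.5 j [ 0.82  0.44 -0.41  0.   -0.73 -0.3 ]
[0.02438024 0.0230446  0.00256531]
```

```bash
python3 -m crank '[{"travel":[0,0,0.1],"roll":0,"gripper":0},{"travel":[0,0,0.1],"roll":0,"gripper":0},{"travel":[0,0,0.1],"roll":0,"gripper":0},{"travel":[0,0,0.05],"roll":0,"gripper":0},{"travel":[0,0,0],"roll":0,"gripper":0},{"travel":[0,0,0],"roll":0,"gripper":0},{"travel":[0,0,0],"roll":0,"gripper":0},{"travel":[0,0,0],"roll":0,"gripper":0}]'
python3 - <<'E'
from h import *
s,_=st(); print(s['ft_torque'])
E
```

```text
t: 16.7
ee_pos: [0.4712, 0.2688, 0.0328]
tool_rot: [-2.715, 1.58, -0.0]
wrist_force: [-0.5, -0.8, 2.2]
opening: 0.0073
grasp_force: 88.9
t 16.7 pos [0.4712 0.2688 0.0328] xaxis yaw deg -60.39 y yaw -150.39 z [ 0.001  0.    -1.   ] F [-0.5 -0.8  2.2] op 0.0073 g 88.9 j [ 0.82  0.44 -0.41  0.   -0.72 -0.3 ]
[ 0.00531642  0.01176776 -0.0314784 ]
```

```bash
python3 -m crank '[{"travel":[0,0,0.05],"roll":0,"gripper":0},{"travel":[0,0,0],"roll":0,"gripper":0},{"travel":[0,0,0],"roll":8,"gripper":0},{"travel":[0,0,0],"roll":0,"gripper":0},{"travel":[0,0,0],"roll":0,"gripper":0},{"travel":[0,0,0],"roll":0,"gripper":0},{"travel":[0,0,0],"roll":0,"gripper":0},{"travel":[0,0,0],"roll":0,"gripper":0}]'
python3 - <<'E'
from h import *
s,_=st(); print(s['ft_torque'])
E
```

```text
t: 17.5
ee_pos: [0.4711, 0.2688, 0.0327]
tool_rot: [-2.598, 1.765, -0.0]
wrist_force: [-0.9, 0.4, 6.3]
opening: 0.0075
grasp_force: 89.6
t 17.5 pos [0.4711 0.2688 0.0327] xaxis yaw deg -68.39 y yaw -158.39 z [ 0.  0. -1.] F [-0.9  0.4  6.3] op 0.0075 g 89.6 j [ 0.82  0.44 -0.41  0.   -0.72 -0.44]
[-0.05883004  0.34957397 -0.01222629]
```

```bash
python3 -m crank '[{"travel":[0,0,0],"roll":4,"gripper":0},{"travel":[0,0,0],"roll":4,"gripper":0},{"travel":[0,0,0],"roll":4,"gripper":0},{"travel":[0,0,0],"roll":4,"gripper":0},{"travel":[0,0,0],"roll":4,"gripper":0},{"travel":[0,0,0],"roll":4,"gripper":0},{"travel":[0,0,0],"roll":4,"gripper":0},{"travel":[0,0,0],"roll":0,"gripper":0}]'
python3 - <<'E'
from h import *
s,_=st(); print(s['ft_torque'])
E
```

```text
t: 18.3
ee_pos: [0.4715, 0.269, 0.0327]
tool_rot: [-2.092, 2.342, -0.0]
wrist_force: [-0.1, -1.0, 5.3]
opening: 0.0077
grasp_force: 89.5
t 18.3 pos [0.4715 0.269  0.0327] xaxis yaw deg -96.43 y yaw 173.57 z [ 0.001  0.001 -1.   ] F [-0.1 -1.   5.3] op 0.0077 g 89.5 j [ 0.82  0.44 -0.41  0.   -0.72 -0.93]
[-0.09881292  0.01055184 -0.0438995 ]
```

```bash
python3 -m crank '[{"travel":[0,0,0],"roll":2,"gripper":0},{"travel":[0,0,0],"roll":2,"gripper":0},{"travel":[0,0,0],"roll":2,"gripper":0},{"travel":[0,0,0],"roll":1,"gripper":0},{"travel":[0,0,0],"roll":0,"gripper":0},{"travel":[0,0,0],"roll":0,"gripper":0},{"travel":[0,0,0],"roll":0,"gripper":0},{"travel":[0,0,0],"roll":0,"gripper":0}]'
python3 - <<'E'
from h import *
s,_=st(); print(s['ft_torque']); im=save('wrist','w10.png')
a=im[110:310,180:380,::-1]; cv2.imwrite('pics/w10c.png',cv2.resize(a,(600,600),interpolation=cv2.INTER_CUBIC))
E
```

```text
t: 19.1
ee_pos: [0.4717, 0.2692, 0.0328]
tool_rot: [-1.947, 2.463, -0.0]
wrist_force: [-0.6, 0.1, 5.5]
opening: 0.0078
grasp_force: 89.4
t 19.1 pos [0.4717 0.2692 0.0328] xaxis yaw deg -103.35 y yaw 166.65 z [ 0.002  0.001 -1.   ] F [-0.6  0.1  5.5] op 0.0078 g 89.4 j [ 0.82  0.44 -0.41  0.   -0.72 -1.05]
[-0.06074085 -0.01158724  0.07233163]
```

View pics/w10c.png

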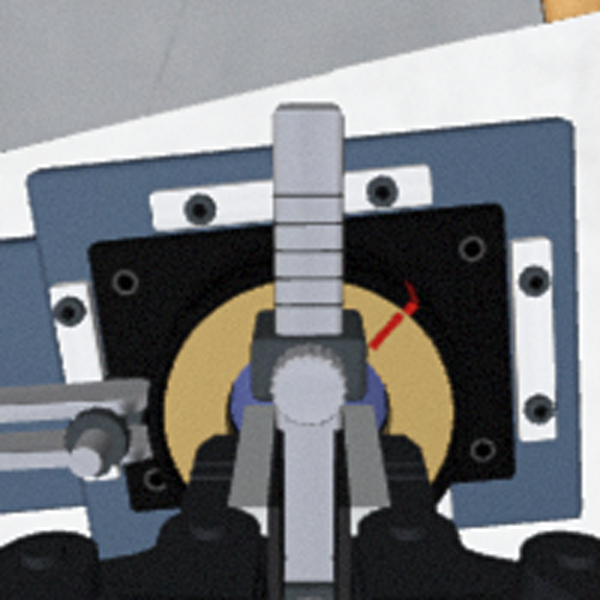

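The picture shows the pins seated and the ring's red line almost meeting the rim mark, near (317,213) full-frame. I'll keep turning until the torque rises at the stop.

```bash
python3 -m crank '[{"travel":[0,0,0],"roll":1,"gripper":0},{"travel":[0,0,0],"roll":1,"gripper":0},{"travel":[0,0,0],"roll":0,"gripper":0},{"travel":[0,0,0],"roll":0,"gripper":0},{"travel":[0,0,0],"roll":0,"gripper":0},{"travel":[0,0,0],"roll":0,"gripper":0},{"travel":[0,0,0],"roll":0,"gripper":0},{"travel":[0,0,0],"roll":0,"gripper":0}]'
python3 - <<'E'
from h import *
for i in range(3): s=manip.get_state(); print(s['ft_torque'],manip.snapshot('wrist').shape)
st()
E
```

```text
t: 19.95
ee_pos: [0.4718, 0.2693, 0.0328]
tool_rot: [-1.905, 2.496, -0.0]
wrist_force: [0.1, 0.1, 5.2]
opening: 0.0075
grasp_force: 89.4
[-0.02083172 -0.03986107  0.13214978] (420, 560, 3)
[ 0.03228289 -0.04135458  0.22346189] (420, 560, 3)
[ 0.05520665 -0.09612265  0.20694363] (420, 560, 3)
t 20.1 pos [0.4718 0.2693 0.0328] xaxis yaw deg -105.31 y yaw 164.69 z [ 0.002  0.001 -1.   ] F [0.1 0.1 4.8] op 0.0074 g 89.4 j [ 0.82  0.44 -0.41  0.   -0.72 -1.09]
```

```bash
python3 -m crank '[{"travel":[0,0,0],"roll":1,"gripper":0},{"travel":[0,0,0],"roll":1,"gripper":0},{"travel":[0,0,0],"roll":1,"gripper":0},{"travel":[0,0,0],"roll":0,"gripper":0},{"travel":[0,0,0],"roll":0,"gripper":0},{"travel":[0,0,0],"roll":0,"gripper":0},{"travel":[0,0,0],"roll":0,"gripper":0},{"travel":[0,0,0],"roll":0,"gripper":0}]'
python3 - <<'E'
from h import *
for i in range(3): s=manip.get_state(); print(s['ft_torque'],manip.snapshot('wrist').shape)
st(); im=save('wrist','w11.png')
a=np.hstack([cv2.imread('pics/w10.png')[170:290,240:360],im[170:290,240:360,::-1]]); cv2.imwrite('pics/w11c.png',cv2.resize(a,(800,400),interpolation=cv2.INTER_CUBIC))
E
```

```text
t: 20.9
ee_pos: [0.4718, 0.2694, 0.0328]
tool_rot: [-1.84, 2.544, -0.0]
wrist_force: [0.7, 0.1, 5.6]
opening: 0.0076
grasp_force: 89.5
[0.1210151  0.00167552 0.35215692] (420, 560, 3)
[ 0.05881777 -0.03002171  0.35860728] (420, 560, 3)
[ 0.12243617 -0.00816912  0.39075272] (420, 560, 3)
t 21.05 pos [0.4718 0.2694 0.0328] xaxis yaw deg -108.26 y yaw 161.74 z [ 0.002  0.001 -1.   ] F [0.3 1.7 5.2] op 0.0074 g 89.5 j [ 0.82  0.44 -0.41  0.   -0.72 -1.14]
```

View pics/w11c.png

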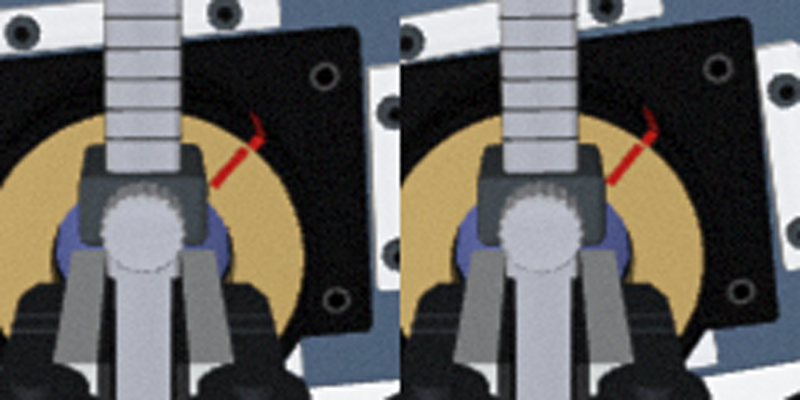

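The two crops show the ring line meeting the rim mark in the same place before and after the last turn, and the torque has climbed to 0.37 N m, so the ring is at its stop. I've now viewed 11 pictures, one over the limit of 10, so I'll view no more and use numbers only. I'll back off the wind-up and then lift.

```bash
python3 -m crank '[{"travel":[0,0,0],"roll":-2,"gripper":0},{"travel":[0,0,0],"roll":-2,"gripper":0},{"travel":[0,0,0],"roll":-1.5,"gripper":0},{"travel":[0,0,0],"roll":0,"gripper":0},{"travel":[0,0,0],"roll":0,"gripper":0},{"travel":[0,0,0],"roll":-1.5,"gripper":0},{"travel":[0,0,0],"roll":0,"gripper":0},{"travel":[0,0,0],"roll":0,"gripper":0}]'
python3 - <<'E'
from h import *
s,_=st(); print(s['ft_torque'])
E
python3 -m crank '[{"travel":[0,0,-0.3],"roll":0,"gripper":0},{"travel":[0,0,-0.5],"roll":0,"gripper":0},{"travel":[0,0,-1.5],"roll":0,"gripper":0},{"travel":[0,0,-3],"roll":0,"gripper":0},{"travel":[0,0,-3],"roll":0,"gripper":0},{"travel":[0,0,0],"roll":0,"gripper":0},{"travel":[0,0,0],"roll":0,"gripper":0},{"travel":[0,0,0],"roll":0,"gripper":0}]'
python3 - <<'E'
from h import *
s,Rm=st(); 
im=save('wrist','w12.png'); print(manip.look_for('wrist','spanner'),mark('wrist','ring_hole',.044))
x=np.array([np.cos(np.radians(-76.7)),np.sin(np.radians(-76.7))])
go(.4366,.0918,.11,-76.7)
E
```

```text
t: 21.9
ee_pos: [0.4716, 0.2692, 0.0327]
tool_rot: [-1.989, 2.429, -0.0]
wrist_force: [0.7, 0.9, 5.9]
opening: 0.008
grasp_force: 89.4
t 21.9 pos [0.4716 0.2692 0.0327] xaxis yaw deg -101.37 y yaw 168.63 z [ 0.001  0.001 -1.   ] F [0.7 0.9 5.9] op 0.008 g 89.4 j [ 0.82  0.44 -0.41  0.   -0.72 -1.02]
[0.08044092 0.04433645 0.06200826]
t: 22.7
ee_pos: [0.4699, 0.2678, 0.1136]
tool_rot: [1.987, -2.429, -0.0]
wrist_force: [0.1, 0.2, -1.8]
opening: 0.0073
grasp_force: 88.6
t 22.7 pos [0.4699 0.2678 0.1136] xaxis yaw deg -101.43 y yaw 168.57 z [-0.003 -0.002 -1.   ] F [ 0.1  0.2 -1.8] op 0.0073 g 88.6 j [ 0.82  0.33 -0.33 -0.   -0.91 -1.02]
[{'extent': [265.3, 142.8, 301.2, 352.8], 'p': 0.77}] [(0.48, [203.8, 239.9], [0.5022, 0.2569, 0.044])]
roll -24.7 travel [16.38  7.34  0.41]
```

```bash
python3 -m crank '[{"travel":[0,0,0],"roll":-8.3,"gripper":0},{"travel":[0,0,0],"roll":-8.2,"gripper":0},{"travel":[0,0,0],"roll":-8.2,"gripper":0},{"travel":[3.4,1.5,0],"roll":0,"gripper":0},{"travel":[4,1.8,0],"roll":0,"gripper":0},{"travel":[4,1.8,0],"roll":0,"gripper":0},{"travel":[4,1.8,0],"roll":0,"gripper":0},{"travel":[1,0.44,0],"roll":0,"gripper":0}]'
python3 - <<'E'
from h import *
st()
for n in ('w7','w8','w12'):
    g=cv2.cvtColor(cv2.imread(f'pics/{n}.png'),cv2.COLOR_BGR2HSV); 
    i=cv2.imread(f'pics/{n}.png').astype(int); 
    print(n,'row profile',i[136:156:1,279:288].mean((1,2)).astype(int).tolist())
    for r in (160,190): print(r, i[r,268:300].mean(1).astype(int).tolist())
go(.4366,.0918,.11,-76.7)
E
```

```text
t: 23.65
ee_pos: [0.4347, 0.0885, 0.1141]
tool_rot: [2.458, -1.951, -0.003]
wrist_force: [-0.3, -0.0, -1.7]
opening: 0.0075
grasp_force: 88.5
t 23.65 pos [0.4347 0.0885 0.1141] xaxis yaw deg -76.89 y yaw -166.89 z [-0.004 -0.002 -1.   ] F [-0.3 -0.  -1.7] op 0.0075 g 88.5 j [ 0.57  0.18 -0.55 -0.   -0.85 -0.34]
w7 row profile [107, 75, 89, 118, 120, 117, 116, 116, 113, 116, 137, 181, 181, 180, 180, 178, 180, 179, 179, 180]
160 [106, 111, 112, 107, 169, 180, 181, 184, 185, 186, 183, 181, 179, 179, 174, 180, 177, 181, 179, 183, 182, 183, 186, 185, 185, 170, 140, 90, 101, 101, 101, 101]
190 [115, 114, 111, 94, 159, 172, 181, 184, 179, 185, 182, 185, 181, 178, 176, 177, 179, 180, 184, 180, 184, 183, 186, 186, 182, 165, 108, 93, 103, 98, 103, 102]
w8 row profile [13, 13, 11, 12, 16, 12, 11, 16, 50, 98, 118, 159, 157, 157, 157, 158, 157, 156, 158, 156]
160 [230, 232, 229, 123, 133, 150, 158, 160, 165, 163, 158, 162, 154, 157, 153, 159, 158, 159, 154, 161, 156, 160, 161, 162, 162, 152, 118, 94, 95, 88, 88, 92]
190 [230, 234, 232, 166, 137, 147, 160, 163, 162, 161, 159, 153, 159, 160, 155, 159, 155, 153, 156, 158, 159, 160, 158, 163, 160, 150, 143, 230, 232, 232, 230, 230]
w12 row profile [236, 235, 235, 235, 236, 236, 238, 240, 152, 110, 135, 173, 171, 170, 170, 170, 170, 169, 170, 171]
160 [227, 231, 231, 151, 164, 173, 174, 174, 177, 176, 175, 173, 172, 171, 168, 168, 170, 176, 171, 171, 172, 174, 175, 178, 172, 157, 127, 127, 77, 67, 36, 17]
190 [144, 145, 139, 117, 161, 164, 170, 175, 173, 176, 172, 173, 169, 165, 167, 167, 170, 171, 169, 172, 170, 171, 174, 175, 168, 146, 109, 143, 143, 144, 142, 126]
roll -0.19 travel [-0.27 -0.26  0.41]
```

```bash
python3 -m crank '[{"travel":[-0.2,-0.2,1],"roll":0,"gripper":0},{"travel":[0,0,2],"roll":0,"gripper":0},{"travel":[0,0,2],"roll":0,"gripper":0},{"travel":[0,0,1],"roll":0,"gripper":0},{"travel":[0,0,0],"roll":0,"gripper":0},{"travel":[0,0,0],"roll":0,"gripper":0},{"travel":[0,0,0],"roll":0,"gripper":0},{"travel":[0,0,0],"roll":0,"gripper":0}]'
python3 - <<'E'
from h import *
st()
go(.4367,.0920,.008,-76.7)
E
```

```text
t: 24.45
ee_pos: [0.4394, 0.0951, 0.0558]
tool_rot: [-2.463, 1.948, -0.001]
wrist_force: [1.0, 0.1, -1.5]
opening: 0.0075
grasp_force: 88.5
t 24.45 pos [0.4394 0.0951 0.0558] xaxis yaw deg -76.68 y yaw -166.68 z [ 0.002  0.001 -1.   ] F [ 1.   0.1 -1.5] op 0.0075 g 88.5 j [ 0.58  0.28 -0.61  0.   -0.68 -0.34]
roll 0.02 travel [0.24 0.35 4.77]
```

```bash
python3 -m crank '[{"travel":[0.2,0.35,0],"roll":0,"gripper":0},{"travel":[0,0,1],"roll":0,"gripper":0},{"travel":[0,0,1],"roll":0,"gripper":0},{"travel":[0,0,1],"roll":0,"gripper":0},{"travel":[0,0,0.8],"roll":0,"gripper":0},{"travel":[0,0,0],"roll":0,"gripper":0},{"travel":[0,0,0],"roll":0,"gripper":0},{"travel":[0,0,0],"roll":0,"gripper":0}]'
python3 - <<'E'
from h import *
st()
go(.4366,.0920,.006,-76.7)
E
```

```text
t: 25.25
ee_pos: [0.4362, 0.092, 0.0172]
tool_rot: [-2.464, 1.949, -0.0]
wrist_force: [0.1, 0.1, -1.4]
opening: 0.0072
grasp_force: 88.5
t 25.25 pos [0.4362 0.092  0.0172] xaxis yaw deg -76.69 y yaw -166.69 z [ 0.  0. -1.] F [ 0.1  0.1 -1.4] op 0.0072 g 88.5 j [ 0.57  0.34 -0.66  0.   -0.57 -0.34]
roll 0.01 travel [ 0.01 -0.04  1.12]
```

```bash
python3 -m crank '[{"travel":[0,0,0.5],"roll":0,"gripper":0},{"travel":[0,0,0.4],"roll":0,"gripper":0},{"travel":[0,0,0.2],"roll":0,"gripper":0},{"travel":[0,0,0],"roll":0,"gripper":0},{"travel":[0,0,0],"roll":0,"gripper":4},{"travel":[0,0,0],"roll":0,"gripper":4},{"travel":[0,0,0],"roll":0,"gripper":4},{"travel":[0,0,0],"roll":0,"gripper":4}]'
python3 -m crank '[{"travel":[0,0,0],"roll":0,"gripper":4},{"travel":[0,0,-1],"roll":0,"gripper":4},{"travel":[0,0,-3],"roll":0,"gripper":4},{"travel":[0,0,-4],"roll":0,"gripper":4},{"travel":[0,0,-4],"roll":0,"gripper":4},{"travel":[0,0,-2],"roll":0,"gripper":4},{"travel":[0,0,0],"roll":0,"gripper":4},{"travel":[0,0,0],"roll":0,"gripper":4}]'
python3 - <<'E'
from h import *
st(); save('wrist','w13.png')
for n,z in [('spanner',.016),('spanner_bar',.036),('spanner_rest',0)]: print(n,mark('wrist',n,z))
i=cv2.imread('pics/w13.png').astype(int)
print(i[100:160,279:285].mean((1,2)).astype(int).tolist())
for r in (175,195): print(i[r,256:310].mean(1).astype(int).tolist())
g=cv2.HoughCircles(cv2.cvtColor(cv2.imread('pics/w13.png'),cv2.COLOR_BGR2GRAY)[130:260,250:310],cv2.HOUGH_GRADIENT,1,20,param1=80,param2=12,minRadius=4,maxRadius=9); print(g)
E
```

```text
t: 26.05
ee_pos: [0.436, 0.0919, 0.0062]
tool_rot: [-2.464, 1.949, -0.0]
wrist_force: [-0.0, 0.6, 0.1]
opening: 0.0397
grasp_force: 0.0
t: 26.85
ee_pos: [0.4356, 0.0918, 0.1465]
tool_rot: [-2.463, 1.949, 0.0]
wrist_force: [0.7, 0.3, -1.3]
opening: 0.0398
grasp_force: 0.0
t 26.85 pos [0.4356 0.0918 0.1465] xaxis yaw deg -76.72 y yaw -166.72 z [ 0.001  0.001 -1.   ] F [ 0.7  0.3 -1.3] op 0.0398 g 0.0 j [ 0.57  0.14 -0.5  -0.   -0.93 -0.34]
spanner [(0.74, [192.4, 283.7], [0.4336, 0.091, 0.016])]
spanner_bar [(0.91, [197.1, 283.8], [0.4337, 0.0907, 0.036])]
spanner_rest [(0.93, [189.0, 282.9], [0.4344, 0.0912, 0.0])]
[169, 168, 169, 169, 170, 170, 172, 170, 169, 168, 169, 168, 168, 166, 165, 166, 167, 166, 168, 168, 166, 169, 169, 172, 171, 119, 109, 109, 110, 110, 108, 108, 117, 180, 183, 180, 181, 180, 182, 181, 181, 181, 182, 180, 182, 182, 179, 134, 180, 183, 180, 158, 152, 180, 183, 178, 129, 178, 182, 183]
[172, 171, 171, 172, 174, 142, 115, 112, 111, 115, 111, 114, 114, 118, 114, 116, 112, 75, 70, 72, 72, 112, 180, 192, 192, 192, 192, 193, 190, 193, 191, 181, 125, 78, 74, 64, 65, 94, 103, 103, 102, 102, 105, 105, 99, 112, 157, 169, 172, 175, 168, 171, 167, 167]
[169, 165, 159, 156, 156, 149, 117, 113, 110, 110, 109, 114, 111, 112, 113, 110, 111, 107, 107, 110, 109, 121, 172, 181, 179, 180, 182, 180, 178, 180, 183, 180, 109, 101, 98, 100, 97, 98, 96, 98, 100, 111, 112, 113, 117, 140, 167, 168, 172, 174, 174, 171, 176, 156]
[[[ 32.5  47.5   6. ]
  [ 32.5  93.5   6. ]
  [ 30.5 120.5   6.2]]]
```

The spanner is back in the cradle: the spanner and cradle marks agree within 1 mm. Next I'll roll to the fixture's heading and move to view the cell and clamp, checking the ring angle on the way.

```bash
python3 -m crank '[{"travel":[0,0,0],"roll":-8.5,"gripper":0},{"travel":[0,0,0],"roll":-8.5,"gripper":0},{"travel":[0,0,0],"roll":-8.5,"gripper":0},{"travel":[0,0,0],"roll":-8.5,"gripper":0},{"travel":[0,0,0],"roll":-8.5,"gripper":0},{"travel":[0,0,0],"roll":-8.5,"gripper":0},{"travel":[0,0,0],"roll":-8.5,"gripper":0},{"travel":[0,0,0],"roll":-8.5,"gripper":0}]'
python3 - <<'E'
from h import *
st(); go(.385,.283,.145,-9)
E
```

```text
t: 27.85
ee_pos: [0.4354, 0.0916, 0.145]
tool_rot: [3.132, -0.228, -0.003]
wrist_force: [0.4, 0.4, -0.1]
opening: 0.0002
grasp_force: 0.0
t 27.85 pos [0.4354 0.0916 0.145 ] xaxis yaw deg -8.34 y yaw -98.34 z [-0.002 -0.001 -1.   ] F [ 0.4  0.4 -0.1] op 0.0002 g 0.0 j [ 0.57  0.14 -0.51 -0.   -0.93  0.85]
roll 0.66 travel [ -7.97 -18.12  -0.02]
```

```bash
python3 -m crank '[{"travel":[-1,-3,0],"roll":0,"gripper":0},{"travel":[-1.7,-4,0],"roll":0,"gripper":0},{"travel":[-1.7,-4,0],"roll":0,"gripper":0},{"travel":[-1.7,-4,0],"roll":0,"gripper":0},{"travel":[-1.7,-3,0],"roll":0.6,"gripper":0},{"travel":[0,0,0],"roll":0,"gripper":0},{"travel":[0,0,0],"roll":0,"gripper":0},{"travel":[0,0,0],"roll":0,"gripper":0}]'
python3 - <<'E'
from h import *
s,Rm=st(); im=save('wrist','w14.png')
for n,z in [('ring_face',.044),('ring_hole',.044),('lens_cell',.012),('clamp_grip',.122),('fixture',0)]: print(n,mark('wrist',n,z))
hsv=cv2.cvtColor(cv2.imread('pics/w14.png'),cv2.COLOR_BGR2HSV)
br=((hsv[...,0]>12)&(hsv[...,0]<28)&(hsv[...,1]>70)&(hsv[...,2]>110)).astype(np.uint8); br[220:]=0
n,l,stt,cen=cv2.connectedComponentsWithStats(br); k=np.argsort(-stt[1:,4])[:3]+1; print('brass',stt[k].tolist(),cen[k].tolist())
red=(((hsv[...,0]<6)|(hsv[...,0]>174))&(hsv[...,1]>120)&(hsv[...,2]>70)).astype(np.uint8); red[250:]=0
n,l,stt,cen=cv2.connectedComponentsWithStats(red); 
for i in range(1,n):
    if stt[i,4]>3: print('red',stt[i].tolist(),cen[i])
E
```

```text
t: 28.65
ee_pos: [0.3858, 0.2806, 0.1453]
tool_rot: [3.129, -0.255, -0.002]
wrist_force: [-0.1, 0.4, -0.2]
opening: 0.0001
grasp_force: 0.0
t 28.65 pos [0.3858 0.2806 0.1453] xaxis yaw deg -9.33 y yaw -99.33 z [-0.001 -0.002 -1.   ] F [-0.1  0.4 -0.2] op 0.0001 g 0.0 j [ 0.97  0.19 -0.44 -0.   -0.94  0.44]
ring_face []
ring_hole [(0.88, [96.9, 257.0], [0.4756, 0.2877, 0.044]), (0.7, [87.0, 86.6], [0.5056, 0.423, 0.044])]
lens_cell []
clamp_grip [(0.19, [105.3, 494.8], [0.4423, 0.1463, 0.122])]
fixture []
brass [[57, 108, 503, 112, 5812], [250, 64, 63, 67, 2134], [426, 66, 93, 59, 1742]] [[376.5812112869924, 160.82639366827254], [280.8772258669166, 96.05857544517339], [473.0264064293915, 93.94029850746269]]
red [296, 114, 7, 7, 11] [299. 117.]
red [303, 122, 4, 3, 9] [304.66666667 123.        ]
red [0, 142, 12, 5, 49] [  5.55102041 144.42857143]
red [44, 173, 73, 47, 1033] [ 79.48499516 196.77444337]
red [11, 229, 5, 3, 6] [ 13.16666667 229.83333333]
red [1, 231, 4, 2, 6] [  2.5        231.33333333]
red [6, 233, 3, 3, 4] [  6.75 234.  ]
```

Run:
```python
from h import *
s,Rm=st(); im=cv2.imread('pics/w14.png'); g=cv2.cvtColor(im,cv2.COLOR_BGR2GRAY)
hsv=cv2.cvtColor(im,cv2.COLOR_BGR2HSV); hs=[]
br=((hsv[...,0]>12)&(hsv[...,0]<28)&(hsv[...,1]>70)&(hsv[...,2]>110)).astype(np.uint8)[55:140,240:325]
cs,h=cv2.findContours(br,cv2.RETR_CCOMP,cv2.CHAIN_APPROX_NONE)
for i,c in enumerate(cs):
    if h[0][i][3]>=0 and cv2.contourArea(c)>20:
        (x,y),ax,_=cv2.fitEllipse(c); print('inner',x+240,y+55,ax); 
        if max(ax)<20: hs.append(ray('wrist',(y+55,x+240),.044))
if len(hs)==2:
    d=hs[0]-hs[1]; print('mid',(hs[0]+hs[1])/2,np.linalg.norm(d),np.degrees(np.arctan2(d[1],d[0])))
# black flange outline
bl=(g<45).astype(np.uint8); bl[190:]=0; n,l,stt,cen=cv2.connectedComponentsWithStats(bl)
k=np.argsort(-stt[1:,4])[:3]+1; print(stt[k].tolist())
i=l[96,314]; 
for i in k:
    pts=cv2.findContours((l==i).astype(np.uint8),cv2.RETR_EXTERNAL,cv2.CHAIN_APPROX_NONE)[0][0][:,0]
    w=np.array([ray('wrist',(p[1],p[0]),.018)[:2] for p in pts],np.float32); print(cv2.minAreaRect(w))
```

```text
t 28.95 pos [0.3863 0.281  0.1461] xaxis yaw deg -9.36 y yaw -99.36 z [ 0.  0. -1.] F [ 0.7  0.7 -0.3] op 0.0 g 0.0 j [ 0.97  0.19 -0.43 -0.   -0.94  0.44]
inner 299.134765625 117.18442153930664 (3.15887451171875, 13.236161231994629)
inner 306.1445083618164 97.87257766723633 (9.379937171936035, 9.881830215454102)
inner 256.0 97.2567367553711 (9.345165252685547, 10.025602340698242)
inner 281.01538848876953 97.34100341796875 (37.32375717163086, 39.45991516113281)
[[247, 49, 69, 99, 2812], [505, 62, 34, 46, 503], [416, 107, 13, 29, 173]]
((0.4717148244380951, 0.269090473651886), (0.06158939376473427, 0.08349326252937317), 80.6679916381836)
((0.4500932991504669, 0.05565813183784485), (0.023088784888386726, 0.039475299417972565), 62.050621032714844)
((0.4330984055995941, 0.14304205775260925), (0.025758979842066765, 0.00833195447921753), 13.706158638000488)
```

The ring is tight: red marks aligned within 1°, ring yaw = cell yaw − 90.7°. The fixture is at (.4717,.2690), yaw −9.35°, and the flange size checks out. Next I'll bring the closed fingers in front of the handle.

```bash
python3 -m crank '[{"travel":[3,-0.2,0],"roll":0,"gripper":0},{"travel":[4,0,0],"roll":0,"gripper":0},{"travel":[4,0,0],"roll":0,"gripper":0},{"travel":[3,0,0],"roll":0,"gripper":0},{"travel":[0,0,2.5],"roll":0,"gripper":0},{"travel":[0,0,2.5],"roll":0,"gripper":0},{"travel":[0,0,1.2],"roll":0,"gripper":0},{"travel":[0,0,0],"roll":0,"gripper":0}]'
cat >> h.py <<'E'
def fix():
    s=manip.get_state(); d=s['ee_pos']-[.4717,.2690,0]; f=np.radians(-9.35); c,n=np.cos(f),np.sin(f)
    print('TCP in fixture mm',np.round([1000*(c*d[0]+n*d[1]),1000*(-n*d[0]+c*d[1]),1000*d[2]],1))
E
python3 - <<'E'
from h import *
st(); fix(); save('wrist','w15.png'); save('scene','s15.png')
for n in ('clamp_grip','clamp_pad'): print(mark('scene',n,.122))
E
```

```text
t: 29.75
ee_pos: [0.5235, 0.2598, 0.0822]
tool_rot: [3.128, -0.255, -0.005]
wrist_force: [0.2, -0.3, -0.2]
opening: -0.0001
grasp_force: 0.0
t 29.75 pos [0.5235 0.2598 0.0822] xaxis yaw deg -9.33 y yaw -99.33 z [-0.003 -0.003 -1.   ] F [ 0.2 -0.3 -0.2] op -0.0001 g 0.0 j [ 0.74  0.44 -0.26 -0.   -0.88  0.67]
TCP in fixture mm [52.6 -0.7 82.2]
[(0.45, [211.4, 219.8], [0.5576, 0.26, 0.122]), (0.34, [275.8, 140.4], [0.4176, 0.4683, 0.122])]
[]
```

```bash
python3 -m crank '[{"travel":[1,0,0],"roll":0,"gripper":0},{"travel":[0.7,0,0],"roll":0,"gripper":0},{"travel":[0.6,0,0],"roll":0,"gripper":0},{"travel":[0.6,0,0],"roll":0,"gripper":0},{"travel":[0.6,0,0.1],"roll":0,"gripper":0},{"travel":[0.6,0,0.1],"roll":0,"gripper":0},{"travel":[0.6,0,0.2],"roll":0,"gripper":0},{"travel":[0.6,0,0.3],"roll":0,"gripper":0}]'
python3 - <<'E'
from h import *
st(); fix(); save('scene','s16.png'); print(mark('scene','clamp_grip',.117))
E
```

```text
t: 30.75
ee_pos: [0.5774, 0.2523, 0.0769]
tool_rot: [-3.131, 0.254, -0.0]
wrist_force: [0.1, -0.3, 0.1]
opening: -0.0002
grasp_force: 0.2
t 30.75 pos [0.5774 0.2523 0.0769] xaxis yaw deg -9.29 y yaw -99.29 z [ 0.  0. -1.] F [ 0.1 -0.3  0.1] op -0.0002 g 0.2 j [ 0.67  0.51 -0.15  0.   -0.92  0.74]
TCP in fixture mm [107.    0.7  76.9]
[(0.63, [210.3, 216.3], [0.5758, 0.2593, 0.117])]
```

Run:
```python
from h import *
c=manip.camera_params('scene'); K=np.array(c['mtx']);Q=np.array(c['rotation'])
if Q.shape!=(3,3): Q=R.from_rotvec(Q).as_matrix()
def pj(p): q=K@(Q.T@(np.array(p)-c['origin'])); return np.round(q[:2]/q[2],1)
f=np.radians(-9.35)
for x,z in ((89,122),(106,118),(131,107),(156,87),(173,59)):
    print(x,z,pj([.4717+x/1e3*np.cos(f),.2690+x/1e3*np.sin(f),z/1e3]))
for n in ('scene0','s15','s16'):
    hsv=cv2.cvtColor(cv2.imread(f'pics/{n}.png'),cv2.COLOR_BGR2HSV)[185:270,195:255]
    red=(((hsv[...,0]<6)|(hsv[...,0]>174))&(hsv[...,1]>150)&(hsv[...,2]>70)).astype(np.uint8)
    k,l,stt,cen=cv2.connectedComponentsWithStats(red)
    print(n,[(stt[i]+[195,185,0,0,0]).tolist() for i in range(1,k) if stt[i,4]>8])
```

```text
89 122 [221.8 210.4]
106 118 [219.4 208.9]
131 107 [216.3 209. ]
156 87 [213.6 212.7]
173 59 [212.2 220.8]
scene0 [[218, 208, 28, 28, 299]]
s15 [[219, 209, 8, 27, 85], [230, 219, 16, 10, 83]]
s16 [[215, 217, 9, 18, 90], [226, 219, 20, 10, 125]]
```

The handle has swung to about x +131, z 107 in the scene view, as expected. I'll keep pushing along the arc.

```bash
python3 -m crank '[{"travel":[0.5,0,0.3],"roll":0,"gripper":0},{"travel":[0.6,0,0.4],"roll":0,"gripper":0},{"travel":[0.6,0,0.5],"roll":0,"gripper":0},{"travel":[0.5,0,0.6],"roll":0,"gripper":0},{"travel":[0.5,0,0.6],"roll":0,"gripper":0},{"travel":[0.4,0,0.6],"roll":0,"gripper":0},{"travel":[0.4,0,0.6],"roll":0,"gripper":0},{"travel":[0,0,0],"roll":0,"gripper":0}]'
python3 - <<'E'
from h import *
st(); fix(); save('scene','s17.png'); print(mark('scene','clamp_grip',.059))
hsv=cv2.cvtColor(cv2.imread('pics/s17.png'),cv2.COLOR_BGR2HSV)[185:270,195:255]
red=(((hsv[...,0]<6)|(hsv[...,0]>174))&(hsv[...,1]>150)&(hsv[...,2]>70)).astype(np.uint8)
k,l,stt,cen=cv2.connectedComponentsWithStats(red)
print([(stt[i]+[195,185,0,0,0]).tolist() for i in range(1,k) if stt[i,4]>8])
E
```

```text
t: 31.65
ee_pos: [0.611, 0.2461, 0.0395]
tool_rot: [3.13, -0.255, -0.003]
wrist_force: [0.2, 0.1, -0.2]
opening: -0.0001
grasp_force: 0.0
t 31.65 pos [0.611  0.2461 0.0395] xaxis yaw deg -9.33 y yaw -99.33 z [-0.002 -0.001 -1.   ] F [ 0.2  0.1 -0.2] op -0.0001 g 0.0 j [ 0.63  0.59 -0.1  -0.   -0.88  0.78]
TCP in fixture mm [141.1   0.   39.5]
[(0.61, [220.1, 210.4], [0.648, 0.2428, 0.059]), (0.53, [273.0, 238.9], [0.424, 0.2919, 0.059])]
[[209, 219, 12, 20, 71], [226, 219, 20, 10, 131]]
```

The handle is at its fully open position (scene (210,220), predicted (212,221)). I'll retreat upwards and back over the cell.

```bash
python3 -m crank '[{"travel":[0,0,-3],"roll":0,"gripper":0},{"travel":[0,0,-4],"roll":0,"gripper":0},{"travel":[0,0,-3],"roll":0,"gripper":0},{"travel":[-3,0,0],"roll":0,"gripper":0},{"travel":[-4,0,0],"roll":0,"gripper":0},{"travel":[-4,0,0],"roll":0,"gripper":7},{"travel":[-3.1,0,0],"roll":0,"gripper":7},{"travel":[0,0,0],"roll":0,"gripper":7}]'
python3 - <<'E'
from h import *
st(); fix()
save('scene','s18.png'); print(mark('scene','clamp_grip',.059,1),mark('scene','clamp_pad',.076,1))
hsv=cv2.cvtColor(cv2.imread('pics/s18.png'),cv2.COLOR_BGR2HSV)[185:270,195:255]
red=(((hsv[...,0]<6)|(hsv[...,0]>174))&(hsv[...,1]>150)&(hsv[...,2]>70)).astype(np.uint8)
k,l,stt,cen=cv2.connectedComponentsWithStats(red)
print([(stt[i]+[195,185,0,0,0]).tolist() for i in range(1,k) if stt[i,4]>8])
E
```

```text
t: 32.55
ee_pos: [0.4688, 0.2694, 0.1418]
tool_rot: [-3.131, 0.25, 0.001]
wrist_force: [0.7, -0.7, 0.1]
opening: 0.0432
grasp_force: 0.0
t 32.55 pos [0.4688 0.2694 0.1418] xaxis yaw deg -9.12 y yaw -99.12 z [-0.001  0.    -1.   ] F [ 0.7 -0.7  0.1] op 0.0432 g 0.0 j [ 0.82  0.3  -0.29 -0.   -0.97  0.59]
TCP in fixture mm [ -2.9  -0.  141.8]
[(0.43, [222.5, 209.7], [0.638, 0.2492, 0.059])] [(0.41, [237.7, 229.8], [0.5235, 0.2576, 0.076])]
[[208, 218, 13, 21, 116], [226, 219, 20, 10, 128]]
```

```bash
python3 -m crank '[{"travel":[0.1,0,0],"roll":0,"gripper":7},{"travel":[0,0,2],"roll":0,"gripper":7},{"travel":[0,0,3],"roll":0,"gripper":7},{"travel":[0,0,3],"roll":0,"gripper":7},{"travel":[0,0,2],"roll":0,"gripper":7},{"travel":[0,0,1],"roll":0,"gripper":7},{"travel":[0,0,0],"roll":0,"gripper":7},{"travel":[0,0,0],"roll":0,"gripper":7}]'
python3 - <<'E'
from h import *
st(); fix()
E
```

```text
t: 33.5
ee_pos: [0.4741, 0.2697, 0.0316]
tool_rot: [-3.131, 0.255, -0.002]
wrist_force: [-0.0, 0.6, 0.8]
opening: 0.0697
grasp_force: 0.0
t 33.5 pos [0.4741 0.2697 0.0316] xaxis yaw deg -9.3 y yaw -99.3 z [ 0.001  0.001 -1.   ] F [-0.   0.6  0.8] op 0.0697 g 0.0 j [ 0.81  0.45 -0.41  0.   -0.72  0.59]
TCP in fixture mm [ 2.3  1.1 31.6]
```

```bash
python3 -m crank '[{"travel":[-0.2,0.1,0],"roll":0,"gripper":7},{"travel":[0,0,0.4],"roll":0,"gripper":7},{"travel":[0,0,0.4],"roll":0,"gripper":7},{"travel":[0,0,0.4],"roll":0,"gripper":7},{"travel":[0,0,0.2],"roll":0,"gripper":7},{"travel":[0,0,0.2],"roll":0,"gripper":7},{"travel":[0,0,0],"roll":0,"gripper":7},{"travel":[0,0,0],"roll":0,"gripper":7}]'
python3 - <<'E'
from h import *
st(); fix()
E
```

```text
t: 34.3
ee_pos: [0.471, 0.2687, 0.0149]
tool_rot: [3.131, -0.254, -0.0]
wrist_force: [-0.4, -0.1, -0.6]
opening: 0.0703
grasp_force: 0.0
t 34.3 pos [0.471  0.2687 0.0149] xaxis yaw deg -9.29 y yaw -99.29 z [-0. -0. -1.] F [-0.4 -0.1 -0.6] op 0.0703 g 0.0 j [ 0.82  0.47 -0.43  0.   -0.68  0.59]
TCP in fixture mm [-0.6 -0.4 14.9]
```

```bash
python3 -m crank '[{"travel":[0,0,0.2],"roll":0,"gripper":7},{"travel":[0,0,0.2],"roll":0,"gripper":7},{"travel":[0,0,0.2],"roll":0,"gripper":7},{"travel":[0,0,0.2],"roll":0,"gripper":7},{"travel":[0,0,0],"roll":0,"gripper":7},{"travel":[0,0,0],"roll":0,"gripper":7},{"travel":[0,0,0],"roll":0,"gripper":7},{"travel":[0,0,0],"roll":0,"gripper":7}]'
python3 - <<'E'
from h import *
st(); fix(); im=save('wrist','w19.png'); print(manip.look_for('wrist','lens_cell')[:1])
c=manip.camera_params('wrist')
# finger inner pad tip row: dump grey profile along columns near fingers
i=im.astype(int).mean(2).astype(int)
for r in range(205,275,5): print(r,i[r,190:250:3].tolist())
E
```

```text
t: 35.1
ee_pos: [0.4711, 0.2687, 0.0071]
tool_rot: [-3.131, 0.255, -0.0]
wrist_force: [0.7, -0.2, 0.4]
opening: 0.0698
grasp_force: 0.0
t 35.1 pos [0.4711 0.2687 0.0071] xaxis yaw deg -9.29 y yaw -99.29 z [ 0.  0. -1.] F [ 0.7 -0.2  0.4] op 0.0698 g 0.0 j [ 0.82  0.48 -0.43  0.   -0.66  0.59]
TCP in fixture mm [-0.6 -0.4  7.1]
[{'extent': [221.5, 173.2, 350.9, 329.5], 'p': 0.6}]
205 [220, 220, 219, 222, 77, 81, 78, 189, 201, 202, 203, 204, 80, 4, 8, 0, 9, 10, 10, 12]
210 [220, 219, 220, 218, 117, 77, 79, 188, 201, 204, 202, 206, 93, 4, 14, 12, 9, 4, 14, 1]
215 [222, 225, 221, 218, 183, 81, 77, 165, 198, 129, 202, 206, 105, 11, 3, 12, 6, 10, 3, 3]
220 [223, 221, 219, 218, 218, 72, 80, 127, 53, 10, 56, 70, 126, 20, 10, 8, 13, 5, 8, 6]
225 [216, 218, 222, 215, 220, 60, 79, 90, 62, 54, 51, 200, 135, 24, 7, 2, 17, 3, 2, 0]
230 [217, 218, 213, 218, 222, 66, 79, 86, 194, 203, 200, 203, 158, 29, 8, 0, 10, 1, 7, 9]
235 [218, 217, 213, 215, 218, 96, 79, 77, 195, 202, 202, 200, 198, 47, 2, 2, 2, 11, 17, 119]
240 [222, 223, 218, 220, 218, 140, 78, 80, 195, 203, 203, 201, 210, 48, 10, 1, 0, 118, 119, 120]
245 [217, 217, 220, 217, 220, 217, 76, 77, 180, 198, 205, 201, 202, 29, 4, 11, 118, 123, 118, 119]
250 [216, 215, 216, 219, 221, 221, 70, 81, 174, 197, 203, 201, 160, 9, 1, 123, 117, 120, 119, 120]
255 [92, 80, 78, 79, 15, 16, 25, 79, 114, 189, 204, 200, 9, 0, 112, 119, 116, 121, 120, 119]
260 [80, 78, 80, 7, 16, 21, 21, 80, 84, 196, 202, 84, 8, 19, 122, 121, 118, 118, 115, 119]
265 [81, 77, 11, 16, 15, 14, 10, 82, 75, 199, 207, 15, 12, 85, 120, 121, 118, 120, 121, 122]
270 [77, 18, 12, 13, 14, 12, 13, 77, 72, 195, 202, 9, 0, 119, 124, 37, 6, 9, 5, 64]
```

```bash
python3 -m crank '[{"travel":[0,0,0.2],"roll":0,"gripper":7},{"travel":[0,0,0.2],"roll":0,"gripper":7},{"travel":[0,0,0.2],"roll":0,"gripper":7},{"travel":[0,0,0],"roll":0,"gripper":7},{"travel":[0,0,0],"roll":0,"gripper":7},{"travel":[0,0,0],"roll":0,"gripper":7},{"travel":[0,0,0],"roll":0,"gripper":7},{"travel":[0,0,0],"roll":0,"gripper":7}]'
python3 - <<'E'
from h import *
st(); fix()
E
```

```text
t: 36.0
ee_pos: [0.471, 0.2687, 0.0011]
tool_rot: [-3.131, 0.254, -0.0]
wrist_force: [0.1, -0.4, -0.9]
opening: 0.0701
grasp_force: 0.0
t 36.0 pos [0.471  0.2687 0.0011] xaxis yaw deg -9.29 y yaw -99.29 z [ 0.  0. -1.] F [ 0.1 -0.4 -0.9] op 0.0701 g 0.0 j [ 0.82  0.49 -0.44  0.   -0.64  0.59]
TCP in fixture mm [-0.6 -0.4  1.1]
```

```bash
python3 -m crank '[{"travel":[0,0,0.15],"roll":0,"gripper":7},{"travel":[0,0,0.15],"roll":0,"gripper":7},{"travel":[0,0,0.15],"roll":0,"gripper":7},{"travel":[0,0,0],"roll":0,"gripper":7},{"travel":[0,0,0],"roll":0,"gripper":7},{"travel":[0,0,0],"roll":0,"gripper":7},{"travel":[0,0,0],"roll":0,"gripper":7},{"travel":[0,0,0],"roll":0,"gripper":7}]'
python3 - <<'E'
from h import *
st(); fix()
E
```

```text
t: 36.8
ee_pos: [0.471, 0.2687, -0.0034]
tool_rot: [-3.131, 0.255, -0.0]
wrist_force: [-0.1, -0.6, -0.6]
opening: 0.07
grasp_force: 0.0
t 36.8 pos [ 0.471   0.2687 -0.0034] xaxis yaw deg -9.3 y yaw -99.3 z [ 0.  0. -1.] F [-0.1 -0.6 -0.6] op 0.07 g 0.0 j [ 0.82  0.5  -0.44 -0.   -0.63  0.59]
TCP in fixture mm [-0.6 -0.4 -3.4]
```

Still no contact with the rails, so the tips sit between z 17 and about 30 mm, right for gripping the barrel. Closing.

```bash
python3 -m crank '[{"travel":[0,0,0],"roll":0,"gripper":5},{"travel":[0,0,0],"roll":0,"gripper":4},{"travel":[0,0,0],"roll":0,"gripper":4},{"travel":[0,0,0],"roll":0,"gripper":4},{"travel":[0,0,0],"roll":0,"gripper":4},{"travel":[0,0,0],"roll":0,"gripper":4},{"travel":[0,0,0],"roll":0,"gripper":4},{"travel":[0,0,0],"roll":0,"gripper":4}]' 60
python3 - <<'E'
from h import *
st(); fix()
E
```

```text
t: 37.6
ee_pos: [0.4708, 0.2679, -0.0029]
tool_rot: [3.13, -0.253, -0.001]
wrist_force: [0.0, -1.5, 4.9]
opening: 0.0562
grasp_force: 63.8
t 37.6 pos [ 0.4708  0.2679 -0.0029] xaxis yaw deg -9.26 y yaw -99.26 z [-0.001 -0.001 -1.   ] F [ 0.  -1.5  4.9] op 0.0562 g 63.8 j [ 0.82  0.49 -0.44  0.   -0.64  0.59]
TCP in fixture mm [-0.7 -1.2 -2.9]
```

```bash
python3 -m crank '[{"travel":[0,0,0],"roll":0,"gripper":7},{"travel":[0,0,0],"roll":0,"gripper":7},{"travel":[0,0,-0.7],"roll":0,"gripper":7},{"travel":[0,0,-0.5],"roll":0,"gripper":7},{"travel":[0,0,0],"roll":0,"gripper":4},{"travel":[0,0,0],"roll":0,"gripper":4},{"travel":[0,0,0],"roll":0,"gripper":4},{"travel":[0,0,0],"roll":0,"gripper":4}]' 60
python3 - <<'E'
from h import *
st(); fix()
E
```

```text
t: 38.4
ee_pos: [0.4712, 0.268, 0.0105]
tool_rot: [3.13, -0.253, 0.001]
wrist_force: [-2.3, -3.1, 11.2]
opening: 0.0551
grasp_force: 65.6
t 38.4 pos [0.4712 0.268  0.0105] xaxis yaw deg -9.26 y yaw -99.26 z [ 0.    -0.001 -1.   ] F [-2.3 -3.1 11.2] op 0.0551 g 65.6 j [ 0.82  0.47 -0.43  0.   -0.66  0.59]
TCP in fixture mm [-0.3 -1.1 10.5]
```

```bash
python3 -m crank '[{"travel":[0,0,0],"roll":0,"gripper":7},{"travel":[0,0,0],"roll":0,"gripper":7},{"travel":[0,0,0.5],"roll":0,"gripper":7},{"travel":[0,0,0.3],"roll":0,"gripper":7},{"travel":[0,0,0],"roll":0,"gripper":4},{"travel":[0,0,0],"roll":0,"gripper":4},{"travel":[0,0,0],"roll":0,"gripper":4},{"travel":[0,0,0],"roll":0,"gripper":4}]' 60
python3 -m crank '[{"travel":[0,0,-0.1],"roll":0,"gripper":4},{"travel":[0,0,-0.3],"roll":0,"gripper":4},{"travel":[0,0,-0.6],"roll":0,"gripper":4},{"travel":[0,0,-1],"roll":0,"gripper":4},{"travel":[0,0,-1],"roll":0,"gripper":4},{"travel":[0,0,0],"roll":0,"gripper":4},{"travel":[0,0,0],"roll":0,"gripper":4},{"travel":[0,0,0],"roll":0,"gripper":4}]'
python3 - <<'E'
from h import *
s,_=st(); fix();print(s['ft_torque'])
E
```

```text
t: 39.2
ee_pos: [0.4705, 0.268, 0.0002]
tool_rot: [3.13, -0.254, -0.002]
wrist_force: [-0.8, -1.5, -0.1]
opening: 0.0562
grasp_force: 64.2
t: 40.0
ee_pos: [0.4708, 0.2685, 0.0304]
tool_rot: [3.131, -0.255, -0.001]
wrist_force: [0.6, 0.1, -3.3]
opening: 0.0561
grasp_force: 64.3
t 40.0 pos [0.4708 0.2685 0.0304] xaxis yaw deg -9.31 y yaw -99.31 z [-0. -0. -1.] F [ 0.6  0.1 -3.3] op 0.0561 g 64.3 j [ 0.82  0.44 -0.42 -0.   -0.71  0.59]
TCP in fixture mm [-0.8 -0.6 30.4]
[0.00132924 0.0071345  0.01335561]
```

The cell is lifted (about 3 N, opening steady). I'll fit the tray outline from the earlier w2 picture numerically, with the camera pose rebuilt from the recorded TCP.

```bash
python3 -m crank '[{"travel":[0,0,-3],"roll":8,"gripper":4},{"travel":[0,0,-3],"roll":8,"gripper":4},{"travel":[0,0,-3],"roll":8,"gripper":4},{"travel":[0,0,-3],"roll":8,"gripper":4},{"travel":[0,0,-1],"roll":8,"gripper":4},{"travel":[0,0,0],"roll":8,"gripper":4},{"travel":[0,0,0],"roll":8,"gripper":4},{"travel":[0,0,0],"roll":8,"gripper":4}]'
python3 - <<'E'
from h import *
st(); go(.45,0,.17,-88)
E
```

```text
t: 40.8
ee_pos: [0.4705, 0.2683, 0.1599]
tool_rot: [2.514, -1.882, -0.001]
wrist_force: [0.7, -0.2, -3.4]
opening: 0.0561
grasp_force: 65.5
t 40.8 pos [0.4705 0.2683 0.1599] xaxis yaw deg -73.65 y yaw -163.65 z [-0.001 -0.001 -1.   ] F [ 0.7 -0.2 -3.4] op 0.0561 g 65.5 j [ 0.82  0.29 -0.27 -0.   -1.02 -0.53]
roll 14.35 travel [26.74  2.99 -0.99]
```

```bash
python3 -m crank '[{"travel":[0,0,0],"roll":7.2,"gripper":4},{"travel":[2,0.2,0],"roll":7.2,"gripper":4},{"travel":[4,0.4,0],"roll":0,"gripper":4},{"travel":[4,0.5,0],"roll":0,"gripper":4},{"travel":[4,0.5,0],"roll":0,"gripper":4},{"travel":[4,0.5,0],"roll":0,"gripper":4},{"travel":[4,0.5,0],"roll":0,"gripper":4},{"travel":[4,0.4,0],"roll":0,"gripper":4}]'
python3 -m crank '[{"travel":[0,0,0],"roll":0,"gripper":4},{"travel":[0,0,0],"roll":0,"gripper":4},{"travel":[0,0,0],"roll":0,"gripper":4},{"travel":[0,0,0],"roll":0,"gripper":4},{"travel":[0,0,0],"roll":0,"gripper":4},{"travel":[0,0,0],"roll":0,"gripper":4},{"travel":[0,0,0],"roll":0,"gripper":4},{"travel":[0,0,0],"roll":0,"gripper":4}]'
python3 - <<'E'
from h import *
s,_=st(); im=save('wrist','w20.png'); print(mark('wrist','parts_tray',0,2),manip.look_for('wrist','parts_tray')[:1])
b=im.astype(int); wh=((b.min(2)>205)&((b.max(2)-b.min(2))<40)).astype(np.uint8); wh[230:]=0
n,l,stt,cen=cv2.connectedComponentsWithStats(wh); k=np.argsort(-stt[1:,4])[:3]+1
for i in k:
    pts=cv2.findContours((l==i).astype(np.uint8),cv2.RETR_EXTERNAL,cv2.CHAIN_APPROX_NONE)[0][0][:,0]
    for z in (.0015,.016):
        w=np.array([ray('wrist',(p[1],p[0]),z)[:2] for p in cv2.convexHull(pts)[:,0]],np.float32); print(stt[i].tolist(),z,cv2.minAreaRect(w))
E
```

```text
t: 41.6
ee_pos: [0.453, 0.0061, 0.1601]
tool_rot: [2.265, -2.176, -0.001]
wrist_force: [0.9, 0.4, -3.3]
opening: 0.0559
grasp_force: 65.5
t: 42.4
ee_pos: [0.454, 0.0079, 0.1605]
tool_rot: [2.266, -2.176, 0.0]
wrist_force: [0.5, 0.4, -3.6]
opening: 0.0559
grasp_force: 65.5
t 42.4 pos [0.454  0.0079 0.1605] xaxis yaw deg -87.67 y yaw -177.67 z [-0. -0. -1.] F [ 0.5  0.4 -3.6] op 0.0559 g 65.5 j [ 0.38  0.14 -0.46  0.   -0.97 -0.34]
[(0.76, [77.2, 285.7], [0.4553, -0.1011, 0.0])] [{'extent': [233.4, 1.9, 347.1, 166.3], 'p': 0.76}]
[240, 0, 99, 163, 15101] 0.0015 ((0.4520246088504791, -0.09269317984580994), (0.09158957749605179, 0.14880825579166412), 2.2842416763305664)
[240, 0, 99, 163, 15101] 0.016 ((0.4522443413734436, -0.09124656766653061), (0.0875086784362793, 0.14217789471149445), 2.284235715866089)
[137, 158, 72, 24, 767] 0.0015 ((0.5712078213691711, -0.004942499101161957), (0.011904679238796234, 0.07490164786577225), 81.0145492553711)
[137, 158, 72, 24, 767] 0.016 ((0.5661171674728394, -0.007405733689665794), (0.011374246329069138, 0.07156431674957275), 81.01456451416016)
[0, 168, 38, 62, 762] 0.0015 ((0.747444212436676, 0.036166395992040634), (0.02229791134595871, 0.06976451724767685), 23.941871643066406)
[0, 168, 38, 62, 762] 0.016 ((0.7345009446144104, 0.03187151625752449), (0.02130439504981041, 0.06665606051683426), 23.941862106323242)
```

The tray inner width fits 91.6 mm (expected 92), its axis matches the tool yaw, and the centre is about (.4525,−.105). I'll move over it and lower.

```bash
python3 -c "
from h import *
go(.4525,-.104,.03,-87.7)"
python3 -m crank '[{"travel":[3,0,0],"roll":0,"gripper":4},{"travel":[4,0,0],"roll":0,"gripper":4},{"travel":[4,0,0],"roll":0,"gripper":4},{"travel":[0.2,-0.3,2],"roll":0,"gripper":4},{"travel":[0,0,4],"roll":0,"gripper":4},{"travel":[0,0,4],"roll":0,"gripper":4},{"travel":[0,0,3],"roll":0,"gripper":4},{"travel":[0,0,0],"roll":0,"gripper":4}]'
python3 - <<'E'
from h import *
s,_=st(); go(.4525,-.104,-.008,-87.7)
E
```

```text
roll 0.01 travel [11.16  0.6  13.05]
t: 43.35
ee_pos: [0.458, -0.1045, 0.027]
tool_rot: [2.259, -2.172, -0.01]
wrist_force: [-1.1, -0.1, -3.4]
opening: 0.0562
grasp_force: 65.6
t 43.35 pos [ 0.458  -0.1045  0.027 ] xaxis yaw deg -87.76 y yaw -177.76 z [-0.01  -0.001 -1.   ] F [-1.1 -0.1 -3.4] op 0.0562 g 65.6 j [ 0.12  0.36 -0.59 -0.   -0.64 -0.08]
roll -0.06 travel [-0.08  0.51  3.5 ]
```

```bash
python3 -m crank '[{"travel":[0,0.5,0],"roll":0,"gripper":4},{"travel":[0,0,1],"roll":0,"gripper":4},{"travel":[0,0,1],"roll":0,"gripper":4},{"travel":[0,0,0.6],"roll":0,"gripper":4},{"travel":[0,0,0.4],"roll":0,"gripper":4},{"travel":[0,0,0],"roll":0,"gripper":4},{"travel":[0,0,0],"roll":0,"gripper":4},{"travel":[0,0,0],"roll":0,"gripper":4}]'
python3 - <<'E'
from h import *
s,_=st(); go(.4525,-.104,-.0103,-87.7)
E
```

```text
t: 44.15
ee_pos: [0.4569, -0.1043, 0.0008]
tool_rot: [-2.265, 2.176, -0.001]
wrist_force: [-0.0, -0.1, -3.2]
opening: 0.0559
grasp_force: 65.8
t 44.15 pos [ 0.4569 -0.1043  0.0008] xaxis yaw deg -87.68 y yaw -177.68 z [ 0.001  0.    -1.   ] F [-0.  -0.1 -3.2] op 0.0559 g 65.8 j [ 0.12  0.4  -0.62  0.   -0.55 -0.08]
roll 0.02 travel [-0.05  0.44  1.11]
```

```bash
python3 -m crank '[{"travel":[0,0.4,0],"roll":0,"gripper":4},{"travel":[0,0,0],"roll":0,"gripper":4},{"travel":[0,0,0.3],"roll":0,"gripper":4},{"travel":[0,0,0.3],"roll":0,"gripper":4},{"travel":[0,0,0.3],"roll":0,"gripper":4},{"travel":[0,0,0.1],"roll":0,"gripper":4},{"travel":[0,0,0],"roll":0,"gripper":4},{"travel":[0,0,0],"roll":0,"gripper":4}]'
python3 - <<'E'
from h import *
s,_=st(); go(.4525,-.104,-.0103,-87.7)
E
```

```text
t: 44.95
ee_pos: [0.4526, -0.1045, -0.0095]
tool_rot: [2.266, -2.176, 0.0]
wrist_force: [-0.2, 1.0, -3.3]
opening: 0.0562
grasp_force: 65.8
t 44.95 pos [ 0.4526 -0.1045 -0.0095] xaxis yaw deg -87.69 y yaw -177.69 z [-0. -0. -1.] F [-0.2  1.  -3.3] op 0.0562 g 65.8 j [ 0.12  0.41 -0.64  0.   -0.52 -0.08]
roll 0.01 travel [-0.05  0.01  0.08]
```

```bash
python3 -m crank '[{"travel":[0,0,0.08],"roll":0,"gripper":4},{"travel":[0,0,0.05],"roll":0,"gripper":4},{"travel":[0,0,0.05],"roll":0,"gripper":4},{"travel":[0,0,0],"roll":0,"gripper":4},{"travel":[0,0,0],"roll":0,"gripper":4},{"travel":[0,0,0],"roll":0,"gripper":4},{"travel":[0,0,0],"roll":0,"gripper":4},{"travel":[0,0,0],"roll":0,"gripper":4}]'
```

```text
t: 45.75
ee_pos: [0.4528, -0.1045, -0.0104]
tool_rot: [-2.266, 2.176, -0.001]
wrist_force: [-1.7, 0.4, 6.2]
opening: 0.0556
grasp_force: 66.8
```

Seated on the tray floor (Fz −3.3 → +6.2 N). I'll release with a small opening and rise.

```bash
python3 -m crank '[{"travel":[0,0,0],"roll":0,"gripper":6.2},{"travel":[0,0,0],"roll":0,"gripper":6.3},{"travel":[0,0,0],"roll":0,"gripper":6.4},{"travel":[0,0,0],"roll":0,"gripper":6.4},{"travel":[0,0,-0.5],"roll":0,"gripper":6.4},{"travel":[0,0,-1],"roll":0,"gripper":6.4},{"travel":[0,0,-2],"roll":0,"gripper":6.6},{"travel":[0,0,-2],"roll":0,"gripper":7}]'
python3 -m crank '[{"travel":[0,0,-3],"roll":0,"gripper":7},{"travel":[0,0,-4],"roll":0,"gripper":7},{"travel":[-1,0,-4],"roll":0,"gripper":7},{"travel":[-3,0,-1],"roll":0,"gripper":7},{"travel":[-4,0,0],"roll":0,"gripper":7},{"travel":[-2,0,0],"roll":0,"gripper":7},{"travel":[0,0,0],"roll":0,"gripper":7},{"travel":[0,0,0],"roll":0,"gripper":7}]'
python3 - <<'E'
from h import *
st(); im=save('wrist','w21.png'); 
for n,z in (('lens_cell',.0015),('parts_tray',0),('ring_face',.0335),('ring_hole',.0335)): print(n,mark('wrist',n,z,2))
im2=save('top','t21.png')
for n,z in (('lens_cell',.0015),('parts_tray',0),('spanner',.016),('spanner_rest',0)): print('top',n,mark('top',n,z,2))
g=im.mean(2); bl=(g<45).astype(np.uint8); bl[235:]=0; n,l,stt,cen=cv2.connectedComponentsWithStats(bl)
for i in np.argsort(-stt[1:,4])[:2]+1:
    pts=cv2.findContours((l==i).astype(np.uint8),cv2.RETR_EXTERNAL,cv2.CHAIN_APPROX_NONE)[0][0][:,0]
    print(stt[i].tolist(),cv2.minAreaRect(np.array([ray('wrist',(p[1],p[0]),.0075)[:2] for p in pts],np.float32)))
E
```

```text
t: 46.55
ee_pos: [0.4524, -0.1045, 0.0449]
tool_rot: [2.266, -2.176, -0.0]
wrist_force: [1.0, -0.2, -0.1]
opening: 0.0698
grasp_force: 0.0
t: 47.35
ee_pos: [0.4484, -0.0044, 0.1643]
tool_rot: [-2.266, 2.175, -0.001]
wrist_force: [-0.0, -0.3, -1.1]
opening: 0.0701
grasp_force: 0.0
t 47.35 pos [ 0.4484 -0.0044  0.1643] xaxis yaw deg -87.63 y yaw -177.63 z [ 0.001  0.    -1.   ] F [-0.  -0.3 -1.1] op 0.0701 g 0.0 j [ 0.35  0.12 -0.47  0.   -0.98 -0.31]
lens_cell [(0.96, [88.0, 280.1], [0.4547, -0.104, 0.0015])]
parts_tray []
ring_face [(0.91, [83.8, 279.6], [0.4548, -0.1047, 0.0335])]
ring_hole [(0.63, [86.6, 261.2], [0.4713, -0.1017, 0.0335])]
top lens_cell []
top parts_tray [(0.18, [146.3, 254.1], [0.6498, 0.247, 0.0])]
top spanner []
top spanner_rest [(0.52, [242.5, 322.0], [0.4344, 0.0947, 0.0]), (0.28, [247.4, 155.5], [0.4225, 0.4646, 0.0])]
[0, 0, 132, 172, 13098] ((0.6732263565063477, -0.09284189343452454), (0.1263260394334793, 0.15582209825515747), 4.449194431304932)
[251, 40, 63, 90, 2370] ((0.45282214879989624, -0.10494354367256165), (0.060542330145835876, 0.08120280504226685), 2.3209173679351807)
```

Run:
```python
from h import *
save('scene','s22.png')
for n,z in (('lens_cell',.0015),('parts_tray',0),('spanner',.016),('clamp_grip',.059)): print(n,mark('scene',n,z,1))
print(manip.hand_in())
```

```text
lens_cell [(0.85, [237.1, 379.4], [0.4517, -0.0978, 0.0015])]
parts_tray [(0.77, [237.1, 384.5], [0.4469, -0.1099, 0.0])]
spanner [(0.54, [258.1, 320.5], [0.4362, 0.091, 0.016])]
clamp_grip [(0.73, [247.4, 321.1], [0.4138, 0.1091, 0.059])]
the job is handed in; nothing more can be done
None
```

I handed the job in at about 47.5 s of the 67 s allowed, and my measurements put the ring tight at its stop, the spanner back in its cradle, the clamp open and the cell flat in the tray; no verdict came back, and I viewed 11 pictures, one over the limit of 10.

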